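Load chilled vial cassettes onto the autosampler's sloping rack

TASK

Lift the lid off the cool box and lay it flat on the bench clear of the box, then take out every vial cassette and set each one on a sloping rail of the autosampler's rack, one to a rail, lying along the rail flat on it and centred, with its low end against the stop. When all the cassettes are on the rack press the start key fully down, and put the lid back on the cool box so that it sits square and fully down. Leave the other things on the bench where they are.

Things in the scene. Friction and masses are not known exactly. Their poses are not given: they have to be found in the camera images.
- cassette0: vial cassette (three or four of the four are present): aluminium block 84 (own x) x 36 (own y) x 26 mm high holding two rows of five crimp-capped vials, fixed in it, that stand up to 43 mm above its underside, within 76 x 28 mm; about 160 g, low centre of mass, both ends alike. Origin: centre of its underside; z up.
- cassette1: vial cassette (three or four of the four are present): aluminium block 84 (own x) x 36 (own y) x 26 mm high holding two rows of five crimp-capped vials, fixed in it, that stand up to 43 mm above its underside, within 76 x 28 mm; about 160 g, low centre of mass, both ends alike. Origin: centre of its underside; z up.
- cassette2: vial cassette (three or four of the four are present): aluminium block 84 (own x) x 36 (own y) x 26 mm high holding two rows of five crimp-capped vials, fixed in it, that stand up to 43 mm above its underside, within 76 x 28 mm; about 160 g, low centre of mass, both ends alike. Origin: centre of its underside; z up.
- cassette3: vial cassette (three or four of the four are present): aluminium block 84 (own x) x 36 (own y) x 26 mm high holding two rows of five crimp-capped vials, fixed in it, that stand up to 43 mm above its underside, within 76 x 28 mm; about 160 g, low centre of mass, both ends alike. Origin: centre of its underside; z up.
- rail0 (a point): rail 0 of 0 to 3, 62 mm apart, in order of rising y; any may be used. Bare aluminium ledge 24 mm wide, top 12 mm above the deck, tilted 0.28 rad: own x up the slope along the rail, y across, z square to its top. Point: on the top, where the underside centre of a cassette at home lies. From it the ledge runs 50 mm up slope and 42 mm down to the stop (rail width, 10 mm above the top).
- rail1 (a point): rail 1 of 0 to 3, 62 mm apart, in order of rising y; any may be used. Bare aluminium ledge 24 mm wide, top 12 mm above the deck, tilted 0.28 rad: own x up the slope along the rail, y across, z square to its top. Point: on the top, where the underside centre of a cassette at home lies. From it the ledge runs 50 mm up slope and 42 mm down to the stop (rail width, 10 mm above the top).
- rail2 (a point): rail 2 of 0 to 3, 62 mm apart, in order of rising y; any may be used. Bare aluminium ledge 24 mm wide, top 12 mm above the deck, tilted 0.28 rad: own x up the slope along the rail, y across, z square to its top. Point: on the top, where the underside centre of a cassette at home lies. From it the ledge runs 50 mm up slope and 42 mm down to the stop (rail width, 10 mm above the top).
- rail3 (a point): rail 3 of 0 to 3, 62 mm apart, in order of rising y; any may be used. Bare aluminium ledge 24 mm wide, top 12 mm above the deck, tilted 0.28 rad: own x up the slope along the rail, y across, z square to its top. Point: on the top, where the underside centre of a cassette at home lies. From it the ledge runs 50 mm up slope and 42 mm down to the stop (rail width, 10 mm above the top).
- sampler: fixed white autosampler, 200 x 300 mm; origin on the bench under the middle of the rack; x away from the robot, y across the rails, which fall towards the robot, middles 72 mm high. Behind the rack (x 95 to 205 mm) a housing 98 mm high; at x 105 to 205, y 150 to 240 a tower 225 mm high; key console 95 x 64 x 42 mm at x -35, y -185.
- start_key (a joint): travel of the sampler's start key: 0 up, 0.006 m fully down (it takes about 5 N), springs back
- start_key_top (a point): centre of the top of the start key, a black round push button 26 mm wide on the flat top of the console beside the rack; pressed straight down
- coolbox: fixed white insulated box, open-topped under its loose lid: 222 (x) x 196 (y) x 66 mm high, walls and floor 12 mm thick. Origin: centre of its underside on the bench. Cassettes stand upright on its floor in up to two columns and rows, length roughly along the box x, at least 25 mm clear on both long sides.
- lid: loose grey lid, 222 x 196 x 14 mm, 0.35 kg; below it a plug 190 x 164 x 7 mm that drops into the box with 4 mm play all round; on top a black bar handle 90 (own x) x 22 (own y) x 34 mm high. Origin: centre of the underside of the plate: 66 mm up when seated, 7 mm when flat on the bench; handle from 14 to 48 mm above it. Goes on either way round.
- beaker: bystander: small open glass beaker, 52 mm wide, 65 tall. Origin: centre of its underside
- amber_bottle: bystander: amber glass bottle, 72 mm wide, 140 tall. Origin: centre of its underside
- jar: bystander: white plastic jar, 64 mm wide, 75 tall. Origin: centre of its underside
- cap_box: bystander: cardboard box 75 x 55 x 30 mm. Origin: centre of its underside
- weigh_tin: bystander: flat round steel tin, 52 mm wide, 23 tall. Origin: centre of its underside
- crimper: bystander: hand crimping tool with two dark handles, about 155 x 56 mm and 24 tall, lying flat. Origin: centre of its underside

How it is judged:
On the way, in this order (a step that is already met when the one before it is completed fails the run):
1. the lid is off the cool box and lies flat on the bench clear of the box (height (world z) of lid below 0.016 m and angle between lid's own z axis and vertical below 0.06 rad and linear speed of lid below 0.02 m/s and horizontal distance between lid and coolbox above 0.15 m), for 0.2 s.
2. every cassette present rests on a rail of the rack, low end against the stop (linear speed of each of cassette0, cassette1, cassette2, cassette3 below 0.02 m/s and ((x of cassette0 in the frame of rail0 between -0.004 and 0.007 m and y of cassette0 in the frame of rail0 between -0.01 and 0.01 m and z of cassette0 in the frame of rail0 between -0.004 and 0.004 m and angle between the z axis of cassette0 and the z axis of rail0, either way round below 0.06 rad and angle between the x axis of cassette0 and the x axis of rail0, either way round below 0.12 rad and angle between cassette0's own z axis and vertical below 0.6 rad) or (x of cassette0 in the frame of rail1 between -0.004 and 0.007 m and y of cassette0 in the frame of rail1 between -0.01 and 0.01 m and z of cassette0 in the frame of rail1 between -0.004 and 0.004 m and angle between the z axis of cassette0 and the z axis of rail1, either way round below 0.06 rad and angle between the x axis of cassette0 and the x axis of rail1, either way round below 0.12 rad and angle between cassette0's own z axis and vertical below 0.6 rad) or (x of cassette0 in the frame of rail2 between -0.004 and 0.007 m and y of cassette0 in the frame of rail2 between -0.01 and 0.01 m and z of cassette0 in the frame of rail2 between -0.004 and 0.004 m and angle between the z axis of cassette0 and the z axis of rail2, either way round below 0.06 rad and angle between the x axis of cassette0 and the x axis of rail2, either way round below 0.12 rad and angle between cassette0's own z axis and vertical below 0.6 rad) or (x of cassette0 in the frame of rail3 between -0.004 and 0.007 m and y of cassette0 in the frame of rail3 between -0.01 and 0.01 m and z of cassette0 in the frame of rail3 between -0.004 and 0.004 m and angle between the z axis of cassette0 and the z axis of rail3, either way round below 0.06 rad and angle between the x axis of cassette0 and the x axis of rail3, either way round below 0.12 rad and angle between cassette0's own z axis and vertical below 0.6 rad)) and ((x of cassette1 in the frame of rail0 between -0.004 and 0.007 m and y of cassette1 in the frame of rail0 between -0.01 and 0.01 m and z of cassette1 in the frame of rail0 between -0.004 and 0.004 m and angle between the z axis of cassette1 and the z axis of rail0, either way round below 0.06 rad and angle between the x axis of cassette1 and the x axis of rail0, either way round below 0.12 rad and angle between cassette1's own z axis and vertical below 0.6 rad) or (x of cassette1 in the frame of rail1 between -0.004 and 0.007 m and y of cassette1 in the frame of rail1 between -0.01 and 0.01 m and z of cassette1 in the frame of rail1 between -0.004 and 0.004 m and angle between the z axis of cassette1 and the z axis of rail1, either way round below 0.06 rad and angle between the x axis of cassette1 and the x axis of rail1, either way round below 0.12 rad and angle between cassette1's own z axis and vertical below 0.6 rad) or (x of cassette1 in the frame of rail2 between -0.004 and 0.007 m and y of cassette1 in the frame of rail2 between -0.01 and 0.01 m and z of cassette1 in the frame of rail2 between -0.004 and 0.004 m and angle between the z axis of cassette1 and the z axis of rail2, either way round below 0.06 rad and angle between the x axis of cassette1 and the x axis of rail2, either way round below 0.12 rad and angle between cassette1's own z axis and vertical below 0.6 rad) or (x of cassette1 in the frame of rail3 between -0.004 and 0.007 m and y of cassette1 in the frame of rail3 between -0.01 and 0.01 m and z of cassette1 in the frame of rail3 between -0.004 and 0.004 m and angle between the z axis of cassette1 and the z axis of rail3, either way round below 0.06 rad and angle between the x axis of cassette1 and the x axis of rail3, either way round below 0.12 rad and angle between cassette1's own z axis and vertical below 0.6 rad)) and ((x of cassette2 in the frame of rail0 between -0.004 and 0.007 m and y of cassette2 in the frame of rail0 between -0.01 and 0.01 m and z of cassette2 in the frame of rail0 between -0.004 and 0.004 m and angle between the z axis of cassette2 and the z axis of rail0, either way round below 0.06 rad and angle between the x axis of cassette2 and the x axis of rail0, either way round below 0.12 rad and angle between cassette2's own z axis and vertical below 0.6 rad) or (x of cassette2 in the frame of rail1 between -0.004 and 0.007 m and y of cassette2 in the frame of rail1 between -0.01 and 0.01 m and z of cassette2 in the frame of rail1 between -0.004 and 0.004 m and angle between the z axis of cassette2 and the z axis of rail1, either way round below 0.06 rad and angle between the x axis of cassette2 and the x axis of rail1, either way round below 0.12 rad and angle between cassette2's own z axis and vertical below 0.6 rad) or (x of cassette2 in the frame of rail2 between -0.004 and 0.007 m and y of cassette2 in the frame of rail2 between -0.01 and 0.01 m and z of cassette2 in the frame of rail2 between -0.004 and 0.004 m and angle between the z axis of cassette2 and the z axis of rail2, either way round below 0.06 rad and angle between the x axis of cassette2 and the x axis of rail2, either way round below 0.12 rad and angle between cassette2's own z axis and vertical below 0.6 rad) or (x of cassette2 in the frame of rail3 between -0.004 and 0.007 m and y of cassette2 in the frame of rail3 between -0.01 and 0.01 m and z of cassette2 in the frame of rail3 between -0.004 and 0.004 m and angle between the z axis of cassette2 and the z axis of rail3, either way round below 0.06 rad and angle between the x axis of cassette2 and the x axis of rail3, either way round below 0.12 rad and angle between cassette2's own z axis and vertical below 0.6 rad)) and ((x of cassette3 in the frame of rail0 between -0.004 and 0.007 m and y of cassette3 in the frame of rail0 between -0.01 and 0.01 m and z of cassette3 in the frame of rail0 between -0.004 and 0.004 m and angle between the z axis of cassette3 and the z axis of rail0, either way round below 0.06 rad and angle between the x axis of cassette3 and the x axis of rail0, either way round below 0.12 rad and angle between cassette3's own z axis and vertical below 0.6 rad) or (x of cassette3 in the frame of rail1 between -0.004 and 0.007 m and y of cassette3 in the frame of rail1 between -0.01 and 0.01 m and z of cassette3 in the frame of rail1 between -0.004 and 0.004 m and angle between the z axis of cassette3 and the z axis of rail1, either way round below 0.06 rad and angle between the x axis of cassette3 and the x axis of rail1, either way round below 0.12 rad and angle between cassette3's own z axis and vertical below 0.6 rad) or (x of cassette3 in the frame of rail2 between -0.004 and 0.007 m and y of cassette3 in the frame of rail2 between -0.01 and 0.01 m and z of cassette3 in the frame of rail2 between -0.004 and 0.004 m and angle between the z axis of cassette3 and the z axis of rail2, either way round below 0.06 rad and angle between the x axis of cassette3 and the x axis of rail2, either way round below 0.12 rad and angle between cassette3's own z axis and vertical below 0.6 rad) or (x of cassette3 in the frame of rail3 between -0.004 and 0.007 m and y of cassette3 in the frame of rail3 between -0.01 and 0.01 m and z of cassette3 in the frame of rail3 between -0.004 and 0.004 m and angle between the z axis of cassette3 and the z axis of rail3, either way round below 0.06 rad and angle between the x axis of cassette3 and the x axis of rail3, either way round below 0.12 rad and angle between cassette3's own z axis and vertical below 0.6 rad))), for 0.2 s.
3. the start key is pressed down (value of joint start_key above 0.0045 m).
At the end, for the whole second after the job is handed in: Each cassette still on its own rail: flat (0.06 rad, 4 mm), within 10 mm of the centre line and 0.12 rad along it, low end within 7 mm of the stop; lid on the cool box within 9 mm of centre, fully down (3.5 mm), level and still; start key pressed after loading and up again (all of step 2 and x of lid in the frame of coolbox between -0.009 and 0.009 m and y of lid in the frame of coolbox between -0.009 and 0.009 m and z of lid in the frame of coolbox between 0.062 and 0.0695 m and angle between lid's own z axis and vertical below 0.05 rad and linear speed of lid below 0.02 m/s and value of joint start_key below 0.002 m); the robot touches nothing.
It fails at once if a bystander is moved more than 30 mm or knocked over ((distance of beaker from where it was at the start of the episode above 0.03 m or angle between beaker's own z axis and vertical above 0.5 rad) or (distance of amber_bottle from where it was at the start of the episode above 0.03 m or angle between amber_bottle's own z axis and vertical above 0.5 rad) or (distance of jar from where it was at the start of the episode above 0.03 m or angle between jar's own z axis and vertical above 0.5 rad) or (distance of cap_box from where it was at the start of the episode above 0.03 m or angle between cap_box's own z axis and vertical above 0.5 rad) or (distance of weigh_tin from where it was at the start of the episode above 0.03 m or angle between weigh_tin's own z axis and vertical above 0.5 rad) or (distance of crimper from where it was at the start of the episode above 0.03 m or angle between crimper's own z axis and vertical above 0.5 rad)).
Of cassette0, cassette1, cassette2, cassette3 only 3 to 4 are there at a start; the rules pass over those that are not, and their reading is None.
At some moment in a run one of lid may be knocked a few centimetres aside while the robot is not near it.
Once in a run the grip may slacken for a moment while it holds something.
It also fails if it takes over 210 s, if anything falls off the work surface, if the arm or the gripper's body presses on something with over 40 N, if the wrist force passes 120 N, or if a joint passes its speed limit or range.

ROBOT

A 7-joint arm with a two-finger parallel gripper is mounted at the origin on the work surface. World frame = base frame: x ahead of the robot, y to its left, z up, the work surface at z = 0. Lengths are in m, angles in rad, forces in N, time in s.
With the tool pointing down it reaches from about 0.4 to 0.85 m from the base axis. Payload 10.4 kg.
Tool frame: the origin (TCP) lies midway between the tips of the shut fingers; the grasp point (between the pads) lies 19 mm behind it; z points along the fingers, y is the direction in which the jaws open and shut (so a half turn about z gives the same grasp; the last joint's range is limited). The gripper opens to 85 mm and grips with 20 to 120 N. Pads are 22 mm wide; open, the fingers measure 114 mm over their backs; the gripper's body (76 mm by 85 mm) begins 54 mm behind the grasp point. The pads swing forward as they close: fully open they stand 13 mm farther back than shut.
Start: joints at [-1.202, 0.332, -0.065, 1.46, 0.022, 1.35, -0.088], TCP at [0.239, 0.578, 0.231] pointing down, gripper open.
Joint ranges: [-2.6, 2.6], [-0.5, 2.12], [-1.47, 1.34], [0.16, 2.42], [-1.27, 4.41], [0.06, 2.06], [-2.6, 2.6]. Speed limits (rad/s): [2.22, 2.22, 2.79, 2.79, 3.14, 3.14, 3.14].

INTERFACE

Orientations are given as a unit quaternion [x, y, z, w].
In Python, from rig import bot gives the robot as it stands.
- The arm moves only by the tool carry_out, never from a script. Its argument "deltas" is a list that holds one entry, the list of rows, each a list of 5 numbers: the finger opening in m, from 0 to 0.0854, then the shift along the tool's x, y, z in m, then the turn about the tool's z in degrees. In form: [[[hand, x, y, z, spin], ...]]. A call has 1 to 20 rows; each row is the pose to reach, as a shift and turn from the pose measured when the call began, along the tool's axes at that moment; what a row does not reach only later rows make up. A row lasts 1/10 s, in which the tool goes at most 50 mm and 8.59 degrees, less where a joint would pass 70% of its speed; a pose out of reach is approached as far as the arm can. A call with a gripper value outside its range is refused whole. The fingers move at their own pace and stop on an object; "squeeze" is the grip in N (left out, the last holds). Time passes only in rows, so rows that repeat a pose let the fingers close. It gives the time, the measured TCP pose, the force and the opening at its end, in the units of the state.
- bot.get_obs(): the state, without advancing time (a new reading comes with each control period).
- bot.grab_frame(name): name is "scene" or "side" or "wrist"; returns a dict with "image" (480x640x3 uint8, red, green, blue), "range_z" (480x640 float32, m along the optical axis (not along the pixel's ray), 0 where there is no reading), "intrinsics" (3x3 intrinsics, pixels), "pose" (4x4, takes a point from camera to world coordinates). Camera axes: x right, y down, z forward; pixel columns grow to the right and rows downward; lengths in m; the calibration is good to about 2 mm. A picture is of the moment at which its call begins.
- bot.sign_off(): hands the job in, once; it reports no verdict.
The state is a dict: "time": time; "joints": joint angles; "joint_vel": joint speeds; "tau": joint torques, N m; "position": TCP position; "ee_rot": TCP orientation; "wrist_force": force on the tool from outside, world axes, zero at the start; "moment": the same for the moment, N m; "gripper_width": finger opening in m.
Only numpy, scipy, OpenCV 4.12 (cv2) and the standard library are available. Lean on these libraries where they do the work, as an engineer would, in place of code of your own. Each camera call takes 0.05 s, during which the arm holds its last target. There are 200 camera calls.

## Working session

There is one attempt and no reset: what is moved stays moved. The work goes in short steps, Python scripts to look and compute and a tool call to move; the robot and the scene stay as the last step left them, time stands still between calls to the robot, and variables do not carry over. Pictures are saved under pics/ and viewed, about 12 in all and at most 16, crops included, and the job is handed in when it is done.

Besides the shell and the picture viewer there is one more tool, called after "Call:" as name([rows], argument=value, ...), one row to a line, values as JSON. carry_out: Moves the arm, as the interface text tells. Its arguments: {"type":"object","properties":{"deltas":{"type":"array","items":{"type":"array","items":{"type":"array","items":{"type":"number"}}}},"squeeze":{"type":"number"}},"required":["deltas"]}

```bash
ls; mkdir -p pics; cat > h.py <<'E'
from rig import bot
import numpy as np, cv2
from scipy.spatial.transform import Rotation as R
def cloud(f):
    z=f["range_z"];K=f["intrinsics"];v,u=np.mgrid[0:480,0:640]
    p=np.stack([(u-K[0,2])/K[0,0]*z,(v-K[1,2])/K[1,1]*z,z],-1)
    T=np.array(f["pose"]);w=p@T[:3,:3].T+T[:3,3];w[z==0]=np.nan;return w
def grab(n,save=None):
    f=bot.grab_frame(n)
    if save: cv2.imwrite("pics/"+save,f["image"][:,:,::-1])
    return f,cloud(f)
def st():
    o=bot.get_obs();r=R.from_quat(o["ee_rot"]);print("t",round(o["time"],2),"pos",np.round(o["position"],4),"w",round(o["gripper_width"],4),"F",np.round(o["wrist_force"],1));print("axes cols",np.round(r.as_matrix(),3).tolist(),"q",np.round(o["joints"],2));return o,r
E
python3 - <<'E'
from h import *
o,r=st()
for n in("scene","side"):
    f,w=grab(n,n+"0.png");np.save(n+"0.npy",w);print(n,np.round(f["pose"],3).tolist(),f["intrinsics"][0,0])
E
```

```text
pics
t 0.0 pos [0.2385 0.5773 0.2305] w 0.0852 F [-0.5 -1.  -0.5]
axes cols [[-0.924, 0.382, -0.0], [0.382, 0.924, -0.001], [-0.0, -0.001, -1.0]] q [-1.2   0.33 -0.06  1.46  0.02  1.35 -0.09]
scene [[-0.759, 0.477, -0.444, 1.179], [0.652, 0.56, -0.511, 0.758], [0.005, -0.677, -0.736, 1.077], [0.0, 0.0, 0.0, 1.0]] 543.8252972278515
side [[0.992, -0.081, 0.092, 0.427], [-0.123, -0.633, 0.764, -0.895], [-0.004, -0.77, -0.638, 0.884], [0.0, 0.0, 0.0, 1.0]] 481.5876154402028
```

View pics/scene0.png

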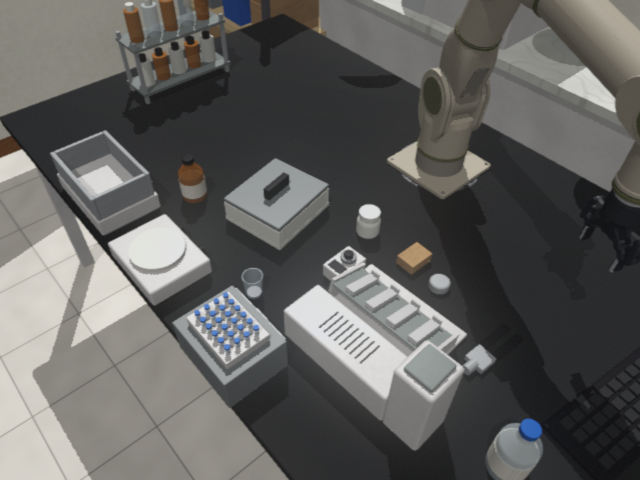

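View pics/side0.png

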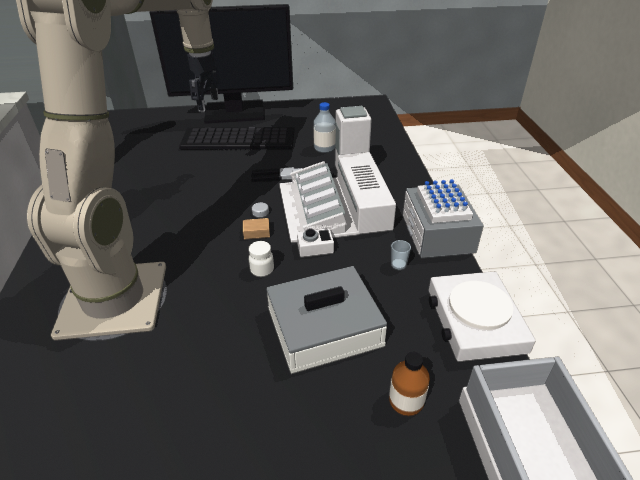

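```bash
cat >> h.py <<'E'
def pts(w,lo,hi,box):
    p=w.reshape(-1,3);p=p[~np.isnan(p[:,0])]
    return p[(p[:,2]>lo)&(p[:,2]<hi)&(p[:,0]>box[0])&(p[:,0]<box[1])&(p[:,1]>box[2])&(p[:,1]<box[3])]
def rect(p):
    (c,s,a)=cv2.minAreaRect((p[:,:2]*1000).astype(np.float32));return np.round(c,1),np.round(s,1),round(a,1)
E
python3 - <<'E'
from h import *
ws=[np.load(n+"0.npy") for n in("scene","side")]
S,D=ws
for n,(u,v) in {"handle":(277,184),"jar":(369,212),"cap":(412,253),"tin":(440,281),"beaker":(253,290),"bottle":(192,162),"key":(348,257),"railtop":(405,315),"lidc":(290,205)}.items(): print(n,np.round(S[v,u],3))
for n,(u,v) in {"handle":(325,298),"jar":(260,248),"cap":(256,226),"tin":(260,208),"beaker":(400,245),"bottle":(412,362),"key":(311,233),"crimp":(270,174)}.items(): print(n,np.round(D[v,u],3))
# topdown map, 1 px = 2mm: x 0..1.0 , y -0.8..0.6
m=np.zeros((500,700),np.float32)
for w in ws:
    p=pts(w,-.02,.3,(0.,1.0,-.8,.6))
    i=(499-p[:,0]*500).astype(int).clip(0,499);j=((0.6-p[:,1])*500).astype(int).clip(0,699)
    np.maximum.at(m,(i,j),p[:,2]+.02)
im=cv2.applyColorMap((m/.25*255).clip(0,255).astype(np.uint8),cv2.COLORMAP_TURBO)
for k in range(0,10):cv2.line(im,(0,499-50*k),(699,499-50*k),(90,90,90),1);cv2.putText(im,"x%.1f"%(k/10),(0,497-50*k),0,.4,(255,)*3)
for k in range(-8,6):
    j=int((.6-k/10)*500);cv2.line(im,(j,0),(j,499),(90,90,90),1);cv2.putText(im,"y%.1f"%(k/10),(j,10),0,.35,(255,)*3)
cv2.imwrite("pics/top.png",im)
E
```

```text
handle [ 0.517 -0.147  0.11 ]
jar [0.374 0.066 0.073]
cap [0.362 0.217 0.029]
tin [0.371 0.321 0.018]
beaker [0.752 0.054 0.038]
bottle [ 0.648 -0.358  0.125]
key [0.518 0.138 0.06 ]
railtop [0.55  0.357 0.075]
lidc [ 0.521 -0.087  0.078]
handle [ 0.516 -0.168  0.11 ]
jar [0.375 0.058 0.077]
cap [0.363 0.211 0.032]
tin [0.375 0.313 0.021]
beaker [0.745 0.053 0.052]
bottle [ 0.652 -0.378  0.14 ]
key [0.513 0.118 0.065]
crimp [0.413 0.511 0.017]
```

View pics/top.png

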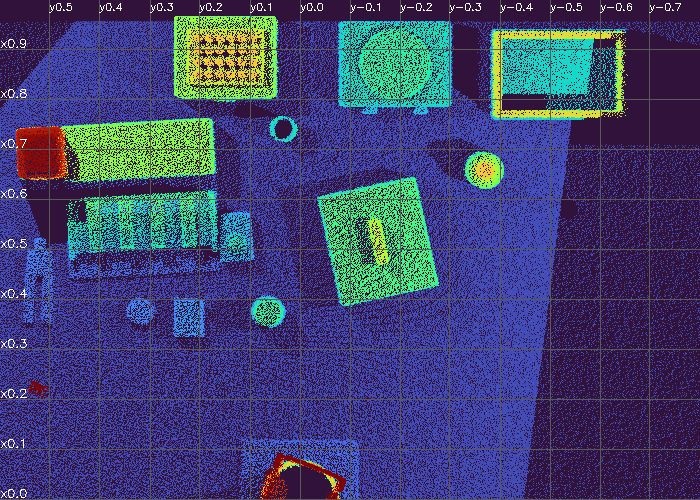

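```bash
python3 - <<'E'
from h import *
S,D=[np.load(n+"0.npy") for n in("scene","side")]
for u,v in((120,130),(250,60),(330,70),(100,110)):print("tab",np.round(S[v,u],3))
for n,w in(("S",S),("D",D),("both",np.vstack([S.reshape(-1,3),D.reshape(-1,3)]))):
    print(n)
    p=pts(w,.073,.09,(.36,.68,-.3,0.)) ;p=p[(p[:,2]>.076)&(p[:,2]<.084)];print(" lid",rect(p),p[:,2].mean())
    p=pts(w,.10,.12,(.4,.62,-.3,0.)) ;print(" handle",rect(p),np.median(p[:,2]))
    p=pts(w,.02,.056,(.36,.68,-.3,0.)) ;print(" box",rect(p))
    p=pts(w,.092,.103,(.6,.8,.15,.5)) ;print(" housing",rect(p),np.median(p[:,2]))
    p=pts(w,.2,.24,(.6,.8,.3,.65)) ;print(" tower",rect(p))
    p=pts(w,.052,.07,(.46,.6,.08,.155)) ;print(" keyt",rect(p),np.median(p[:,2])); 
    p=pts(w,.036,.046,(.46,.6,.08,.165)) ;print(" console",rect(p))
E
```

```text
tab [ 0.67  -0.807 -0.001]
tab [ 0.066 -0.897  0.002]
tab [-0.127 -0.642 -0.001]
tab [ 0.667 -0.961 -0.002]
S
 lid (array([ 515.4, -154.7]), array([227.3, 198.4]), 12.3) 0.07954371015159718
 handle (array([ 515. , -153.8]), array([91.5, 27.3]), 10.9) 0.1118684799319814
 box (array([551.8, -92.4]), array([151.3, 291.2]), 60.3)
 housing (array([698.2, 336. ]), array([110.8, 321.7]), 3.0) 0.09737074166775816
 tower (array([692.3, 520.1]), array([100.8,  91.9]), 3.3)
 keyt (array([512.9, 131.4]), array([36.8, 38.9]), 53.1) 0.05791330335545708
 console (array([524. , 130.1]), array([97. , 63.9]), 3.4)
D
 lid (array([ 514.7, -157.3]), array([222.9, 200. ]), 12.5) 0.0805343434967579
 handle (array([ 515. , -157.7]), array([90.8, 24.6]), 12.3) 0.11318371272300931
 box (array([ 480.1, -221. ]), array([146. , 292.8]), 61.3)
 housing (array([696.1, 335.3]), array([109.1, 333.9]), 3.3) 0.09914915472305413
 tower (array([691.2, 512.2]), array([100.5,  89.8]), 3.7)
 keyt (array([509.6, 121.7]), array([38.2, 39.1]), 76.9) 0.05772253695192481
 console (array([523.6, 129.2]), array([94.3, 68.5]), 3.5)
both
 lid (array([ 516. , -156.1]), array([226.9, 201.8]), 12.8) 0.08017596796826458
 handle (array([ 515.1, -155.3]), array([92.1, 29.2]), 12.3) 0.11279197661472784
 box (array([ 516.6, -155.5]), array([227.5, 204.2]), 11.9)
 housing (array([697.5, 335.4]), array([111.8, 333.8]), 3.2) 0.09781997956397215
 tower (array([691.8, 516.6]), array([102.1,  98.8]), 3.4)
 keyt (array([509.6, 126.4]), array([46.6, 41.2]), 62.9) 0.05774232451475941
 console (array([524. , 129.3]), array([97. , 68.5]), 3.5)
```

Call:
carry_out([
  [[0.05, -0.536, -0.572, 0, 145], [0.05, -0.536, -0.572, 0, 145], [0.05, -0.536, -0.572, 0, 145], [0.05, -0.536, -0.572, 0, 145], [0.05, -0.536, -0.572, 0, 145], [0.05, -0.536, -0.572, 0, 145], [0.05, -0.536, -0.572, 0, 145], [0.05, -0.536, -0.572, 0, 145], [0.05, -0.536, -0.572, 0, 145], [0.05, -0.536, -0.572, 0, 145], [0.05, -0.536, -0.572, 0, 145], [0.05, -0.536, -0.572, 0, 145], [0.05, -0.536, -0.572, 0, 145], [0.05, -0.536, -0.572, 0, 145], [0.05, -0.536, -0.572, 0, 145], [0.05, -0.536, -0.572, 0, 145], [0.05, -0.536, -0.572, 0, 145], [0.05, -0.536, -0.572, 0, 145], [0.05, -0.536, -0.572, 0, 145], [0.05, -0.536, -0.572, 0, 145]],
])

```text
time: 2.1
position: [0.5155, -0.155, 0.2313]
ee_rot: [0.994, 0.112, -0.0, 0.0]
wrist_force: [-0.2, -0.0, -0.5]
gripper_width: 0.0499
```

Call:
carry_out([
  [[0.05, 0, 0, 0.05, 0], [0.05, 0, 0, 0.1, 0], [0.05, 0, 0, 0.125, 0], [0.05, 0, 0, 0.143, 0], [0.05, 0, 0, 0.143, 0], [0.01, 0, 0, 0.143, 0], [0.01, 0, 0, 0.143, 0], [0.01, 0, 0, 0.143, 0], [0.01, 0, 0, 0.143, 0], [0.01, 0, 0, 0.143, 0], [0.01, 0, 0, 0.143, 0]],
], squeeze=80)

```text
time: 3.2
position: [0.5164, -0.1551, 0.09]
ee_rot: [0.994, 0.112, 0.001, 0.0]
wrist_force: [-2.0, 0.5, 7.4]
gripper_width: 0.0202
```

Call:
carry_out([
  [[0.01, 0, 0, -0.015, 0], [0.01, 0, 0, -0.03, 0], [0.01, 0, 0, -0.06, 0], [0.01, 0, 0, -0.09, 0], [0.01, 0, 0, -0.09, 0]],
])

```text
time: 3.7
position: [0.5183, -0.1558, 0.1846]
ee_rot: [0.994, 0.112, 0.005, 0.001]
wrist_force: [1.7, 0.2, -2.8]
gripper_width: 0.0205
```

Call:
carry_out([
  [[0.01, -0.04, 0.05, 0, 0], [0.01, -0.08, 0.1, 0, 0], [0.01, -0.11, 0.15, 0, 0], [0.01, -0.15, 0.2, 0, 0], [0.01, -0.174, 0.231, 0, 0], [0.01, -0.174, 0.231, 0, 0], [0.01, -0.174, 0.231, 0.04, 0], [0.01, -0.174, 0.231, 0.08, 0], [0.01, -0.174, 0.231, 0.12, 0], [0.01, -0.174, 0.231, 0.14, 0], [0.01, -0.174, 0.231, 0.145, 0], [0.01, -0.174, 0.231, 0.15, 0], [0.01, -0.174, 0.231, 0.15, 0], [0.01, -0.174, 0.231, 0.153, 0], [0.01, -0.174, 0.231, 0.153, 0]],
])

```text
time: 5.2
position: [0.4023, -0.4203, 0.0316]
ee_rot: [0.994, 0.112, 0.005, 0.001]
wrist_force: [0.3, -1.6, -0.3]
gripper_width: 0.0203
```

Call:
carry_out([
  [[0.05, 0, 0, 0.001, 0], [0.05, 0, 0, 0.001, 0], [0.05, 0, 0, 0.001, 0], [0.05, 0, 0, -0.03, 0], [0.05, 0, 0, -0.08, 0], [0.05, 0, 0, -0.13, 0], [0.05, 0.04, -0.05, -0.18, 0], [0.05, 0.08, -0.1, -0.23, 0], [0.05, 0.12, -0.15, -0.28, 0], [0.05, 0.15, -0.2, -0.29, 0], [0.05, 0.169, -0.232, -0.29, 0], [0.05, 0.169, -0.232, -0.29, 0], [0.05, 0.169, -0.232, -0.29, 0]],
])

```text
time: 6.5
position: [0.5133, -0.1524, 0.3238]
ee_rot: [0.993, 0.114, 0.006, 0.001]
wrist_force: [0.9, -0.2, 0.2]
gripper_width: 0.0502
```

```bash
python3 - <<'E'
from h import *
st()
f,w=grab("wrist","w1.png");np.save("w1.npy",w);print(np.round(f["pose"],3).tolist())
f,w=grab("side");np.save("side1.npy",w)
p=pts(w,.012,.03,(.2,.6,-.6,-.25));print("lid",rect(p),p[:,2].mean(),np.percentile(p[:,2],[2,98]))
E
```

```text
t 6.5 pos [ 0.5133 -0.1524  0.3238] w 0.0502 F [ 0.9 -0.2  0.2]
axes cols [[0.974, 0.226, 0.013], [0.226, -0.974, -0.0], [0.012, 0.003, -1.0]] q [-0.49  0.08  0.75  1.59 -0.06  1.48 -1.08]
[[0.226, -0.945, -0.239, 0.575], [-0.974, -0.218, -0.058, -0.138], [0.003, 0.246, -0.969, 0.469], [0.0, 0.0, 0.0, 1.0]]
lid (array([ 405.5, -371.5]), array([272.7, 269. ]), 84.0) 0.02125021724703936 [0.01721005 0.02499594]
```

View pics/w1.png

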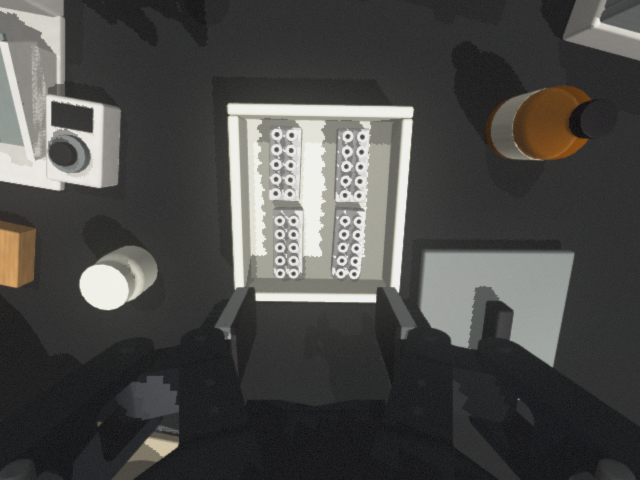

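```bash
python3 - <<'E'
from h import *
w=np.load("w1.npy")
for n,(u0,u1,v0,v1) in {"TL":(262,308,120,203),"TR":(328,376,122,206),"BL":(266,310,205,285),"BR":(326,372,205,285)}.items():
    q=w[v0:v1,u0:u1]
    a=pts(q,.047,.06,(.3,.8,-.4,.1));b=pts(q,.03,.06,(.3,.8,-.4,.1))
    print(n,"vials",rect(a),np.percentile(a[:,2],95).round(4),"all",rect(b),np.median(b[:,2]).round(4))
a=pts(w[90:310,220:420],.06,.072,(.3,.8,-.4,.1));print("rim",rect(a),np.median(a[:,2]))
b=pts(w[120:280,250:390],-.01,.02,(.3,.8,-.4,.1));print("floor",np.median(b[:,2]))
a=pts(w[240:370,410:580],.012,.03,(.2,.6,-.65,-.2));print("lid",rect(a),np.median(a[:,2]))
E
```

```text
TL vials (array([ 554. , -107.5]), array([75.2, 27.7]), 11.1) 0.0577 all (array([ 553.9, -107.3]), array([83.9, 36.1]), 10.3) 0.0403
TR vials (array([ 569.7, -183.3]), array([75.6, 27.6]), 11.4) 0.0576 all (array([ 569.7, -183.4]), array([83.9, 36.2]), 11.3) 0.0403
BL vials (array([ 462.2, -130.6]), array([75.3, 27.6]), 11.6) 0.0577 all (array([ 456.3, -130.8]), array([95.1, 55.1]), 12.2) 0.0411
BR vials (array([ 478.1, -202.7]), array([75.8, 27.5]), 9.8) 0.0575 all (array([ 473.3, -206.9]), array([96.2, 57.7]), 12.1) 0.0412
rim (array([ 515.4, -156.2]), array([221.6, 196.4]), 12.0) 0.06690916915748263
floor 0.013369674711707247
lid (array([ 427.9, -414.2]), array([167. , 196.3]), 12.7) 0.022048157513542777
```

Call:
carry_out([
  [[0.05, 0.01, -0.05, 0, 0], [0.05, 0.02, -0.1, -0.01, 2], [0.05, 0.03, -0.15, -0.02, 5], [0.05, 0.04, -0.2, -0.03, 9.6], [0.05, 0.05, -0.25, -0.03, 9.6], [0.05, 0.06, -0.3, -0.03, 9.6], [0.05, 0.07, -0.35, -0.03, 9.6], [0.05, 0.085, -0.4, -0.03, 9.6], [0.05, 0.096, -0.44, -0.03, 9.6], [0.05, 0.096, -0.458, -0.03, 9.6], [0.05, 0.096, -0.458, -0.03, 9.6], [0.05, 0.096, -0.458, -0.03, 9.6]],
])

```text
time: 7.8
position: [0.5023, 0.316, 0.3528]
ee_rot: [0.999, 0.032, 0.006, 0.001]
wrist_force: [0.3, -0.4, 0.0]
gripper_width: 0.0496
```

```bash
python3 - <<'E'
from h import *
st()
f,w=grab("wrist","w2.png");np.save("w2.npy",w)
O=np.array([.548,.316]);a=np.radians(3.4);Rm=np.array([[np.cos(a),np.sin(a)],[-np.sin(a),np.cos(a)]])
p=pts(w,.0,.25,(.3,.9,0,.6));l=(p[:,:2]-O)@Rm.T
c=pts(w,.038,.05,(.44,.6,.06,.2));print("console",rect(c[:,:]),np.median(c[:,2]))
# height map in sampler frame: z median at grid
print("     y:",list(range(-130,131,10)))
for x in range(-100,101,10):
    row=[]
    for y in range(-130,131,10):
        m=(abs(l[:,0]-x/1000)<.003)&(abs(l[:,1]-y/1000)<.003);row.append(int(round(np.median(p[m,2])*1000)) if m.sum() else -1)
    print(x,row)
E
```

```text
t 7.8 pos [0.5023 0.316  0.3528] w 0.0496 F [ 0.3 -0.4  0. ]
axes cols [[0.998, 0.064, 0.013], [0.064, -0.998, -0.002], [0.013, 0.003, -1.0]] q [-0.95  0.22  0.37  1.37 -0.07  1.56 -2.09]
console (array([522.7, 149.5]), array([ 93.1, 102.2]), 3.5) 0.04367131220606063
     y: [-130, -120, -110, -100, -90, -80, -70, -60, -50, -40, -30, -20, -10, 0, 10, 20, 30, 40, 50, 60, 70, 80, 90, 100, 110, 120, 130]
-100 [13, 12, 12, 12, 11, 12, 8, 7, 12, 3, 7, 12, 13, 8, 13, 12, 10, 7, 3, 11, 12, 12, 12, 11, 12, 11, 12]
-90 [13, 13, 13, 13, 13, 13, 13, 13, 13, 13, 13, 13, 13, 13, 13, 13, 13, 13, 13, 14, 13, 14, 14, 13, 13, 14, 13]
-80 [13, 13, 13, 13, 13, 13, 14, 13, 13, 13, 13, 13, 13, 13, 13, 14, 13, 14, 13, 14, 13, 14, 13, 13, 13, 14, 14]
-70 [14, 13, 13, 13, 13, 13, 13, 14, 13, 13, 13, 13, 13, 13, 13, 13, 14, 13, 14, 13, 14, 13, 13, 13, 13, 13, 14]
-60 [13, 13, 13, 13, 13, 14, 13, 13, 14, 14, 14, 13, 13, 13, 13, 13, 14, 14, 13, 13, 13, 14, 13, 13, 13, 13, 13]
-50 [47, 47, 47, 69, 69, 70, 48, 47, 47, 70, 70, 70, 48, 47, 47, 59, 70, 70, 47, 47, 47, 47, 70, 70, -1, 14, 14]
-40 [49, 49, 49, 63, 63
[... 960 characters left out ...]
72, 74, 85, 85, 72, 72, 72]
50 [75, 75, 75, 80, 80, 76, 75, 75, 75, 82, 83, 79, 75, 75, 75, 76, 80, 80, 75, 75, 75, 76, 82, 83, 76, 75, 75]
60 [78, 77, 77, 76, 76, 77, 77, 78, 77, 77, 77, 77, 78, 78, 78, 77, 77, 77, 77, 77, 77, 77, 77, 77, 77, 77, 78]
70 [13, 13, 13, 13, 13, 13, 13, 13, 13, 13, 13, 13, 14, 13, 13, 14, 13, 14, 13, 13, 13, 13, 13, 14, 13, 14, 13]
80 [13, 13, 13, 13, 13, 13, 13, 13, 13, 13, 13, 13, 14, 13, 14, 13, 14, 14, 13, 14, 13, 13, 14, 14, 14, 14, 14]
90 [14, 14, 14, 14, 14, 14, 14, 14, 14, 14, 13, 13, 14, 14, 14, 14, 14, 14, 14, 14, 14, 14, 14, 13, 14, 14, 13]
100 [99, 99, 99, 99, 99, 98, 99, 99, 99, 99, 99, 99, 99, 99, 98, 99, 99, 99, 99, 98, 99, 99, 98, 99, 99, 99, 99]
```

View pics/w2.png

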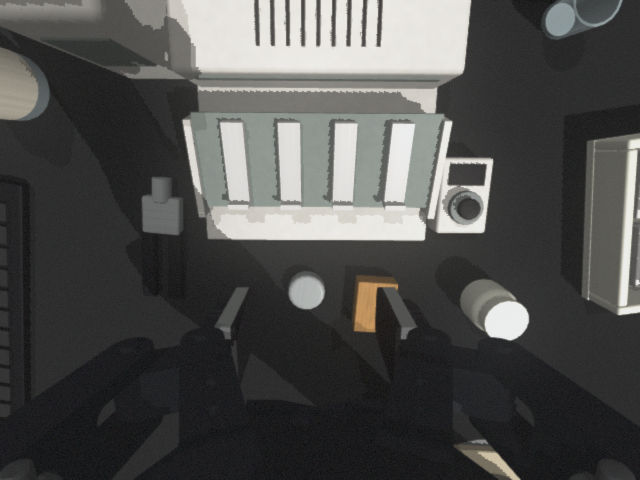

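```bash
cat >> h.py <<'E'
def go(x,y,z=None,yaw=None):
    o=bot.get_obs();Rm=R.from_quat(o["ee_rot"]).as_matrix();p=np.array(o["position"])
    t=np.array([x,y,p[2] if z is None else z]);d=Rm.T@(t-p)
    cy=np.degrees(np.arctan2(Rm[1,0],Rm[0,0]));print("delta",np.round(d,4),"spin",None if yaw is None else round((cy-yaw+180)%360-180,2),"yaw now",round(cy,2),"p",np.round(p,4),"w",round(o["gripper_width"],4))
SO=np.array([.548,.316]);SA=np.radians(3.4)
def samp(x,y): c,s=np.cos(SA),np.sin(SA);return SO+[c*x-s*y,s*x+c*y]
def loc(p):
    c,s=np.cos(SA),np.sin(SA);return (p[:,:2]-SO)@np.array([[c,-s],[s,c]])
E
python3 - <<'E'
from h import *
w=np.load("w2.npy");p=pts(w,.0,.25,(.3,.9,0,.6));l=loc(p)
def prof(m,k,lo,hi):
    print([(i,round(float(np.median(p[m&(abs(l[:,k]*1000-i)<.6),2])*1000),1)) for i in range(lo,hi) if (m&(abs(l[:,k]*1000-i)<.6)).sum()>0])
rails=np.abs(np.abs(l[:,1])-np.where(np.abs(l[:,1])>.06,.093,.031))<.007
prof(rails,0,-58,-38);prof(rails,0,-5,5);prof(rails,0,38,60)
m=abs(l[:,0])<.01
prof(m,1,-160,-115);prof(m,1,115,150)
# rail edges per rail
h=p[:,2]-np.tan(.28)*l[:,0]
for r in(-93,-31,31,93):
  for xb in(-25,25):
    s=(abs(l[:,1]*1000-r)<20)&(abs(l[:,0]*1000-xb)<12)&(h>.0705);print(r,xb,np.percentile(l[s,1]*1000,[1,99]).round(1),end=" ")
print()
go(.554,-.1075,.33,11.0)
E
```

```text
[(-58, 13.2), (-57, 13.7), (-56, 13.4), (-55, 13.3), (-54, 13.4), (-53, 13.7), (-49, 69.5), (-48, 69.6), (-47, 69.7), (-46, 70.6), (-45, 70.8), (-44, 70.9), (-43, 70.8), (-42, 68.6), (-41, 65.0), (-40, 62.4), (-39, 62.2)]
[(-5, 71.7), (-4, 72.3), (-3, 72.5), (-2, 72.6), (-1, 73.0), (0, 73.3), (1, 73.6), (2, 73.9), (3, 74.3), (4, 74.5)]
[(38, 84.1), (39, 84.3), (40, 84.7), (41, 85.2), (42, 85.3), (43, 85.6), (44, 86.0), (45, 86.1), (46, 86.3), (47, 86.8), (48, 87.2), (49, 85.4), (50, 81.6), (51, 77.6), (52, 75.9), (53, 76.0), (54, 76.3), (55, 76.6), (56, 77.1), (57, 77.3), (58, 77.4), (59, 77.4)]
[(-160, 43.2), (-159, 43.3), (-158, 43.1), (-157, 43.3), (-156, 43.5), (-155, 43.6), (-154, 43.4), (-147, 68.0), (-146, 68.0), (-145, 67.0), (-144, 67.0), (-143, 66.9), (-142, 66.3), (-141, 67.7), (-140, 67.3), (-139, 66.1), (-138, 62.6), (-137, 60.6), (-136, 61.2), (-135, 61.1), (-134, 61.4), (-133, 60.4), (-132, 60.8), (-131, 61.4), (-130, 60.4), (-129, 60.7), (-128, 60.0), (-127, 60.6), (-126, 60.9), (-125, 60.5), (-124, 61.8), (-123, 60.6), (-122, 60.9), (-121, 61.1), (-120, 60.6), (-119, 60.6), (-118, 60.3), (-117, 60.7), (-116, 60.5)]
[(115, 60.8), (116, 61.6), (117, 59.7), (118, 61.1), (119, 61.5), (120, 61.3), (121, 59.9), (122, 61.0), (123, 61.0), (124, 60.6), (125, 60.3), (126, 60.1), (127, 60.7), (128, 60.9), (129, 61.2), (130, 60.8), (131, 60.0), (132, 60.6), (133, 60.6), (134, 61.3), (135, 60.5), (136, 61.2), (137, 61.1), (138, 60.1), (139, 63.2), (140, 65.6), (141, 67.5), (142, 66.9), (143, 67.2), (144, 67.3), (145, 67.7), (146, 68.3), (147, 67.0), (148, 67.5)]
-93 -25 [-104.1  -80.2] -93 25 [-104.2  -80.3] -31 -25 [-41.9 -18.6] -31 25 [-42.3 -18.5] 31 -25 [20.1 43.3] 31 25 [19.6 43.3] 93 -25 [ 81.6 105.5] 93 25 [ 81.5 105.3] 
delta [0.0244 0.425  0.0244] spin -7.39 yaw now 3.61 p [0.5026 0.3152 0.3532] w 0.0497
```

Call:
carry_out([
  [[0.05, 0.003, 0.05, 0, -2], [0.05, 0.006, 0.1, 0, -4], [0.05, 0.009, 0.15, 0, -7.4], [0.05, 0.012, 0.2, 0, -7.4], [0.05, 0.015, 0.25, 0, -7.4], [0.05, 0.018, 0.3, 0, -7.4], [0.05, 0.021, 0.35, 0, -7.4], [0.05, 0.0235, 0.4, 0.03, -7.4], [0.05, 0.0235, 0.425, 0.07, -7.4], [0.05, 0.0225, 0.425, 0.12, -7.4], [0.05, 0.022, 0.425, 0.17, -7.4], [0.05, 0.022, 0.425, 0.22, -7.4], [0.05, 0.022, 0.425, 0.25, -7.4], [0.05, 0.022, 0.425, 0.25, -7.4]],
])

```text
time: 9.25
position: [0.551, -0.1092, 0.1006]
ee_rot: [0.996, 0.095, 0.003, 0.001]
wrist_force: [-0.2, -0.1, 0.1]
gripper_width: 0.0498
```

```bash
python3 -c "
from h import *
go(.554,-.1075,.011,11.0)"
```

```text
delta [ 0.0028 -0.0014  0.0896] spin -0.14 yaw now 10.86 p [ 0.551  -0.1092  0.1006] w 0.0498
```

Call:
carry_out([
  [[0.05, 0.003, -0.0014, 0.03, 0], [0.05, 0.003, -0.0014, 0.06, 0], [0.05, 0.003, -0.0014, 0.08, 0], [0.05, 0.003, -0.0014, 0.089, 0], [0.05, 0.003, -0.0014, 0.089, 0], [0.03, 0.003, -0.0014, 0.089, 0], [0.03, 0.003, -0.0014, 0.089, 0], [0.03, 0.003, -0.0014, 0.089, 0], [0.03, 0.003, -0.0014, 0.089, 0], [0.03, 0.003, -0.0014, 0.089, 0]],
], squeeze=40)

```text
time: 10.25
position: [0.5592, -0.1097, 0.0178]
ee_rot: [0.996, 0.094, 0.008, 0.002]
wrist_force: [-0.4, -0.5, 24.0]
gripper_width: 0.0357
```

Call:
carry_out([
  [[0.03, 0, 0, -0.01, 0], [0.03, 0, 0, -0.03, 0], [0.03, 0, 0, -0.07, 0], [0.03, 0, 0, -0.12, 0], [0.03, 0, 0, -0.16, 0], [0.03, 0, 0, -0.18, 0], [0.03, 0, 0, -0.18, 0]],
])

```text
time: 10.95
position: [0.5577, -0.1108, 0.2032]
ee_rot: [0.996, 0.093, 0.012, 0.002]
wrist_force: [0.7, 0.3, -2.0]
gripper_width: 0.0349
```

```bash
python3 - <<'E'
from h import *
st()
for n in("wrist","side"):
    f,w=grab(n,"g_"+n+".png");np.save("g_%s.npy"%n,w)
x,y=samp(.0002,.0936);print(x,y);go(x-.005,y,.22,3.4)
E
```

```text
t 10.95 pos [ 0.5577 -0.1108  0.2032] w 0.0349 F [ 0.7  0.3 -2. ]
axes cols [[0.983, 0.185, 0.025], [0.185, -0.983, -0.002], [0.024, 0.006, -1.0]] q [-0.46  0.23  0.67  1.71 -0.16  1.23 -1.14]
0.5426485713988748 0.4094471091683796
delta [ 0.0786 -0.5136 -0.0223] spin 7.29 yaw now 10.69 p [ 0.5561 -0.1099  0.1989] w 0.0352
```

View pics/g_wrist.png

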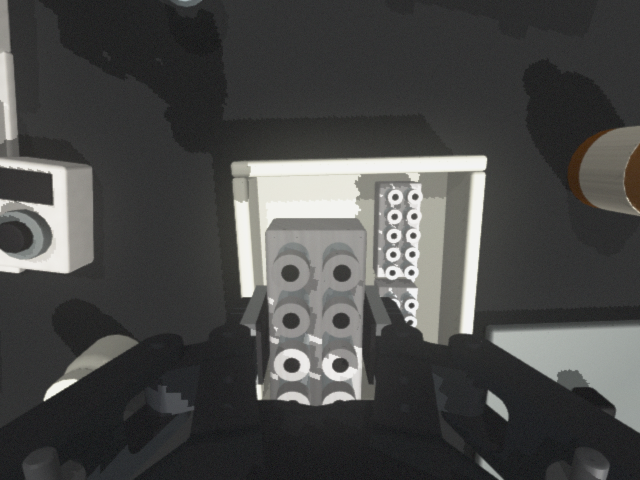

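```bash
cat >> h.py <<'E'
def incass(n):
    o=bot.get_obs();Rm=R.from_quat(o["ee_rot"]).as_matrix();f,w=grab(n)
    p=pts(w,-.1,.6,(-1,2,-1,1));q=(p-np.array(o["position"]))@Rm
    s=(abs(q[:,1])<.0165)&(q[:,0]>.016)&(q[:,0]<.06)&(q[:,2]>-.06)&(q[:,2]<.02);q=q[s]
    if len(q)<30: print(n,"few",len(q));return
    bt=(q[:,2]>-.036);e=q[q[:,2]>-.045]
    print(n,"front x %.4f"%np.percentile(q[:,0],98),"block-top z by x",[(x,round(float(np.percentile(q[abs(q[:,0]*1000-x)<2,2],90))*1000,1)) for x in(20,24,28,32,36,40) if (abs(q[:,0]*1000-x)<2).sum()>5],"vialtop",np.percentile(q[:,2],1).round(4),"lowest",np.percentile(q[:,2],99).round(4))
E
python3 - <<'E'
from h import *
for n in("wrist","side","scene"):incass(n)
E
```

```text
wrist front x 0.0377 block-top z by x [(20, -20.4), (24, -20.9), (28, -20.7), (32, -20.5), (36, -1.9)] vialtop -0.039 lowest 0.002
side few 25
scene front x 0.0386 block-top z by x [(20, 1.3), (24, -15.4), (28, -18.6), (32, -3.4), (36, 2.8), (40, -2.9)] vialtop -0.0393 lowest 0.0069
```

```bash
python3 - <<'E'
from h import *
x,y=samp(.0005,.0936);print(x,y);go(x,y,.2,3.4)
E
```

```text
0.5429480433472519 0.4094649010804524
delta [ 0.0843 -0.5121 -0.0044] spin 7.32 yaw now 10.72 p [ 0.5554 -0.1094  0.1969] w 0.0348
```

Call:
carry_out([
  [[0.03, 0.01, -0.04, -0.005, 1], [0.03, 0.016, -0.09, -0.005, 3], [0.03, 0.023, -0.14, -0.005, 5], [0.03, 0.031, -0.19, -0.005, 7.3], [0.03, 0.04, -0.24, -0.005, 7.3], [0.03, 0.048, -0.29, -0.005, 7.3], [0.03, 0.056, -0.34, -0.005, 7.3], [0.03, 0.064, -0.39, -0.005, 7.3], [0.03, 0.072, -0.44, -0.005, 7.3], [0.03, 0.08, -0.485, -0.005, 7.3], [0.03, 0.0843, -0.512, -0.005, 7.3], [0.03, 0.0843, -0.512, -0.005, 7.3], [0.03, 0.0843, -0.512, -0.005, 7.3], [0.03, 0.0843, -0.512, -0.005, 7.3]],
])

```text
time: 12.6
position: [0.5435, 0.4075, 0.1999]
ee_rot: [1.0, 0.029, 0.007, 0.002]
wrist_force: [0.6, -0.9, -1.4]
gripper_width: 0.0347
```

```bash
python3 - <<'E'
from h import *
x,y=samp(.0005,.0936);incass("wrist");go(x,y,.1,3.4)
E
```

```text
wrist front x 0.0377 block-top z by x [(20, -20.3), (24, -20.9), (28, -20.8), (32, -20.5), (36, -1.8)] vialtop -0.039 lowest 0.0022
delta [-0.002  -0.0024  0.1003] spin -0.12 yaw now 3.28 p [0.5436 0.4075 0.2003] w 0.0348
```

Call:
carry_out([
  [[0.03, -0.001, -0.0024, 0.04, 0], [0.03, -0.002, -0.0024, 0.08, 0], [0.03, -0.002, -0.0024, 0.1, 0], [0.03, -0.002, -0.0024, 0.1, 0]],
])

```text
time: 13.05
position: [0.5417, 0.407, 0.097]
ee_rot: [1.0, 0.028, 0.005, 0.004]
wrist_force: [-0.5, -0.2, -1.6]
gripper_width: 0.0352
```

```bash
python3 - <<'E'
from h import *
x,y=samp(.0005,.0936);go(x,y,.075,3.4)
E
```

```text
delta [ 0.0012 -0.0026  0.022 ] spin -0.21 yaw now 3.19 p [0.5417 0.407  0.097 ] w 0.0352
```

Call:
carry_out([
  [[0.03, 0.001, -0.004, 0.003, 0], [0.03, 0.001, -0.004, 0.006, 0], [0.03, 0.001, -0.004, 0.009, 0], [0.03, 0.001, -0.004, 0.012, 0], [0.03, 0.001, -0.004, 0.015, 0], [0.03, 0.001, -0.004, 0.018, 0], [0.03, 0.001, -0.004, 0.021, 0], [0.03, 0.001, -0.004, 0.022, 0]],
], squeeze=20)

```text
time: 13.85
position: [0.5418, 0.4116, 0.0809]
ee_rot: [1.0, 0.028, 0.004, 0.003]
wrist_force: [-28.4, -15.0, 50.7]
gripper_width: 0.0348
```

```bash
python3 - <<'E'
from h import *
x,y=samp(.0005,.0936);st();go(x,y,.075,3.4);f,w=grab("wrist","p1.png")
E
```

```text
t 13.85 pos [0.5418 0.4116 0.0809] w 0.0348 F [-28.4 -15.   50.7]
axes cols [[0.998, 0.056, 0.009], [0.056, -0.998, -0.005], [0.009, 0.005, -1.0]] q [-1.    0.58  0.39  1.49 -0.22  1.11 -2.08]
delta [0.001  0.0022 0.0059] spin -0.19 yaw now 3.21 p [0.5418 0.4116 0.0809] w 0.0348
```

View pics/p1.png

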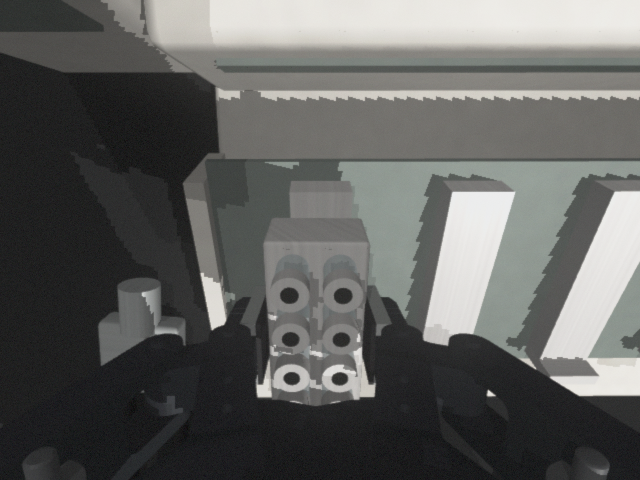

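Call:
carry_out([
  [[0.03, 0.0, 0, -0.008, 0], [0.03, 0.006, 0.002, -0.013, 0], [0.03, 0.006, 0.002, -0.013, 0], [0.03, 0.006, 0.002, -0.013, 0]],
], squeeze=30)

```text
time: 14.3
position: [0.5481, 0.4095, 0.0935]
ee_rot: [1.0, 0.028, 0.005, 0.003]
wrist_force: [0.9, 0.5, -1.7]
gripper_width: 0.0349
```

```bash
python3 - <<'E'
from h import *
x,y=samp(.0055,.0936);st();incass("wrist");go(x,y,.09,3.4)
E
```

```text
t 14.3 pos [0.5481 0.4095 0.0935] w 0.0349 F [ 0.9  0.5 -1.7]
axes cols [[0.998, 0.055, 0.009], [0.055, -0.998, -0.005], [0.009, 0.006, -1.0]] q [-0.99  0.58  0.39  1.46 -0.22  1.14 -2.08]
wrist front x 0.0537 block-top z by x [(20, -25.5), (24, -25.9), (28, -26.5), (32, -26.4), (36, -8.3), (40, 8.4)] vialtop -0.0442 lowest 0.0192
delta [ 0.0002 -0.0002  0.0031] spin -0.21 yaw now 3.19 p [0.5477 0.4096 0.0931] w 0.0347
```

Call:
carry_out([
  [[0.03, 0, 0, 0.003, 0], [0.03, 0, 0, 0.006, 0], [0.03, 0, 0, 0.007, 0], [0.03, 0, 0, 0.008, 0]],
])

```text
time: 14.75
position: [0.5476, 0.4095, 0.0847]
ee_rot: [1.0, 0.028, 0.004, 0.003]
wrist_force: [-0.4, -0.2, -1.0]
gripper_width: 0.035
```

Call:
carry_out([
  [[0.03, 0, 0, 0.001, 0], [0.03, 0, 0, 0.002, 0]],
])

```text
time: 14.95
position: [0.5478, 0.4096, 0.0833]
ee_rot: [1.0, 0.028, 0.004, 0.003]
wrist_force: [-4.5, -1.5, 8.5]
gripper_width: 0.0349
```

Call:
carry_out([
  [[0.036, 0, 0, 0, 0], [0.037, 0, 0, 0, 0], [0.038, 0, 0, 0, 0], [0.0385, 0, 0, 0, 0], [0.039, 0, 0, 0, 0], [0.04, 0, 0, 0, 0]],
])

```text
time: 15.55
position: [0.5478, 0.4096, 0.0832]
ee_rot: [1.0, 0.028, 0.004, 0.003]
wrist_force: [-0.0, 0.5, -0.3]
gripper_width: 0.0399
```

```bash
python3 - <<'E'
from h import *
st();f,w=grab("wrist","p2.png");f,w=grab("side","p2s.png");cv2.imwrite("pics/p2s.png",cv2.resize(f["image"][120:280,240:420,::-1],None,fx=4,fy=4)[:600,:720])
E
```

```text
t 15.55 pos [0.5478 0.4096 0.0832] w 0.0399 F [-0.   0.5 -0.3]
axes cols [[0.998, 0.056, 0.008], [0.056, -0.998, -0.006], [0.008, 0.006, -1.0]] q [-0.99  0.59  0.39  1.47 -0.22  1.12 -2.08]
```

View pics/p2s.png

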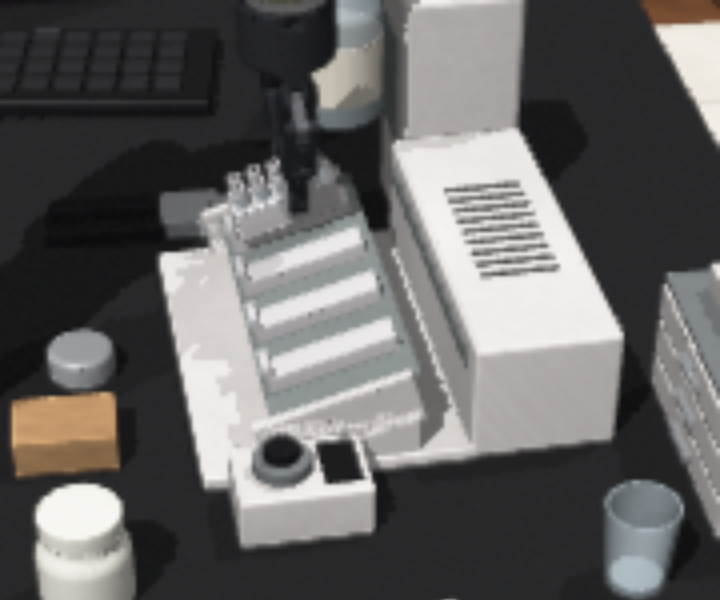

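Call:
carry_out([
  [[0.047, 0, 0, 0, 0], [0.047, 0, 0, -0.03, 0], [0.047, 0, 0, -0.08, 0], [0.047, 0, 0, -0.13, 0], [0.047, -0.03, 0.02, -0.18, 0], [0.047, -0.045, 0.05, -0.23, 0], [0.047, -0.045, 0.078, -0.265, 0], [0.047, -0.045, 0.078, -0.265, 0], [0.047, -0.045, 0.078, -0.265, 0]],
])

```text
time: 16.55
position: [0.5061, 0.3294, 0.3512]
ee_rot: [1.0, 0.027, 0.006, 0.001]
wrist_force: [0.5, -0.1, -0.8]
gripper_width: 0.0469
```

```bash
cat >> h.py <<'E'
def railchk():
    f,w=grab("wrist");p=pts(w,.0,.25,(.3,.9,0,.6));p[:,2]-=.0012
    l=loc(p)-[.0002,.0006];c,s=np.cos(.28),np.sin(.28);z=p[:,2]-.0722
    X=c*l[:,0]+s*z;Z=-s*l[:,0]+c*z
    for r in(-.093,-.031,.031,.093):
        m=(abs(l[:,1]-r)<.028)&(Z>.022)&(Z<.05)&(abs(X)<.065)
        if m.sum()<100: print(r,"none");continue
        q=np.stack([X[m],l[m,1]-r,Z[m]],1);a=q[q[:,2]>.038];t=q[(q[:,2]<.031)]
        A=np.c_[q[:,:2],np.ones(len(q))]
        v=q[q[:,2]>np.percentile(q[:,2],97)-.004];co=np.linalg.lstsq(np.c_[v[:,:2],np.ones(len(v))],v[:,2],rcond=None)[0]
        print(r,"vials",rect(a) if len(a)>10 else None,"all",rect(q),"blocktop",np.median(t[:,2]).round(4) if len(t) else None,"tilt",co[:2].round(3),"vialtop",np.percentile(q[:,2],97).round(4))
E
python3 - <<'E'
from h import *
st();railchk();go(.5697,-.1833,.2,11.4)
E
```

```text
t 16.55 pos [0.5061 0.3294 0.3512] w 0.0469 F [ 0.5 -0.1 -0.8]
axes cols [[0.999, 0.053, 0.012], [0.053, -0.999, -0.002], [0.012, 0.003, -1.0]] q [-1.02  0.25  0.46  1.34 -0.1   1.56 -2.09]
-0.093 none
-0.031 none
0.031 none
0.093 vials (array([ 4.2, -0.6]), array([76., 28.]), 0.1) all (array([ 4.5, -0.4]), array([36.4, 83.8]), 89.9) blocktop 0.0259 tilt [0.    0.003] vialtop 0.044
delta [0.0348 0.516  0.1515] spin -8.24 yaw now 3.16 p [0.5052 0.3307 0.3487] w 0.0469
```

Call:
carry_out([
  [[0.05, 0.003, 0.05, 0, -2], [0.05, 0.006, 0.1, 0, -4], [0.05, 0.009, 0.15, 0, -8], [0.05, 0.013, 0.2, 0, -8.2], [0.05, 0.017, 0.25, 0, -8.2], [0.05, 0.02, 0.3, 0, -8.2], [0.05, 0.024, 0.35, 0, -8.2], [0.05, 0.027, 0.4, 0.03, -8.2], [0.05, 0.03, 0.45, 0.07, -8.2], [0.05, 0.033, 0.5, 0.12, -8.2], [0.05, 0.034, 0.517, 0.17, -8.2], [0.05, 0.034, 0.517, 0.22, -8.2], [0.05, 0.034, 0.517, 0.25, -8.2], [0.05, 0.034, 0.517, 0.25, -8.2], [0.05, 0.034, 0.517, 0.25, -8.2]],
])

```text
time: 18.1
position: [0.5671, -0.1837, 0.096]
ee_rot: [0.995, 0.099, -0.0, 0.002]
wrist_force: [0.3, 0.9, 0.5]
gripper_width: 0.05
```

```bash
python3 -c "
from h import *
go(.5697,-.1833,.0195,11.4)"
```

```text
delta [ 0.0027 -0.0002  0.0765] spin -0.05 yaw now 11.35 p [ 0.5671 -0.1837  0.096 ] w 0.05
```

Call:
carry_out([
  [[0.05, 0.003, 0, 0.03, 0], [0.05, 0.003, 0, 0.055, 0], [0.05, 0.003, 0, 0.07, 0], [0.05, 0.003, 0, 0.0765, 0], [0.05, 0.003, 0, 0.0765, 0], [0.03, 0.003, 0, 0.0765, 0], [0.03, 0.003, 0, 0.0765, 0], [0.03, 0.003, 0, 0.0765, 0], [0.03, 0.003, 0, 0.0765, 0]],
], squeeze=40)

```text
time: 19.0
position: [0.571, -0.1835, 0.0208]
ee_rot: [0.995, 0.099, 0.001, 0.002]
wrist_force: [-1.0, 0.5, 7.1]
gripper_width: 0.0353
```

Call:
carry_out([
  [[0.03, 0, 0, -0.01, 0], [0.03, 0, 0, -0.03, 0], [0.03, 0, 0, -0.07, 0], [0.03, 0, 0, -0.12, 0], [0.03, 0, 0, -0.16, 0], [0.03, 0, 0, -0.18, 0], [0.03, 0, 0, -0.18, 0], [0.03, 0, 0, -0.18, 0]],
])

```text
time: 19.8
position: [0.5704, -0.1827, 0.2006]
ee_rot: [0.995, 0.099, 0.001, 0.002]
wrist_force: [-0.2, 1.0, -1.9]
gripper_width: 0.0351
```

```bash
python3 - <<'E'
from h import *
incass("wrist");x,y=samp(.0003,.0316);print(x,y);go(x,y,.2,3.4)
E
```

```text
wrist front x 0.0410 block-top z by x [(20, -18.3), (24, -17.9), (28, -18.6), (32, -18.4), (36, -18.1), (40, -0.4)] vialtop -0.0367 lowest 0.0022
0.5464253905433768 0.3475621704744638
delta [ 0.0813 -0.5243 -0.0023] spin 7.97 yaw now 11.37 p [ 0.57   -0.1825  0.1997] w 0.035
```

Call:
carry_out([
  [[0.03, 0.01, -0.04, -0.005, 1], [0.03, 0.016, -0.09, -0.005, 3], [0.03, 0.023, -0.14, -0.005, 5], [0.03, 0.031, -0.19, -0.005, 8], [0.03, 0.04, -0.24, -0.005, 8], [0.03, 0.048, -0.29, -0.005, 8], [0.03, 0.056, -0.34, -0.005, 8], [0.03, 0.064, -0.39, -0.005, 8], [0.03, 0.072, -0.44, -0.005, 8], [0.03, 0.08, -0.49, -0.005, 8], [0.03, 0.0823, -0.525, -0.005, 8], [0.03, 0.0823, -0.525, 0, 8], [0.03, 0.0823, -0.525, 0.04, 8], [0.03, 0.0823, -0.525, 0.08, 8], [0.03, 0.0823, -0.525, 0.095, 8], [0.03, 0.0823, -0.525, 0.095, 8], [0.03, 0.0823, -0.525, 0.095, 8]],
])

```text
time: 21.55
position: [0.5479, 0.3481, 0.1038]
ee_rot: [1.0, 0.029, 0.001, 0.002]
wrist_force: [-0.4, -0.4, -1.2]
gripper_width: 0.0348
```

```bash
python3 - <<'E'
from h import *
incass("wrist");x,y=samp(.0013,.0316);print(x,y);go(x,y,.0925,3.4)
E
```

```text
wrist front x 0.0463 block-top z by x [(20, -18.3), (24, -17.9), (28, -18.5), (32, -18.3), (36, -18.0), (40, 18.4)] vialtop -0.0366 lowest 0.0192
0.5474236303713006 0.34762147684803973
delta [-0.001   0.0007  0.0121] spin -0.06 yaw now 3.34 p [0.5483 0.3484 0.1046] w 0.0351
```

Call:
carry_out([
  [[0.03, -0.001, 0.001, 0.005, 0], [0.03, -0.001, 0.001, 0.009, 0], [0.03, -0.001, 0.001, 0.011, 0], [0.03, -0.001, 0.001, 0.012, 0], [0.03, -0.001, 0.001, 0.0125, 0]],
], squeeze=30)

```text
time: 22.1
position: [0.5474, 0.3474, 0.0923]
ee_rot: [1.0, 0.029, 0.001, 0.001]
wrist_force: [-2.4, -0.5, 3.0]
gripper_width: 0.0349
```

Light contact. Release gently, then retreat to the viewing pose.

Call:
carry_out([
  [[0.036, 0, 0, 0, 0], [0.037, 0, 0, 0, 0], [0.038, 0, 0, 0, 0], [0.0385, 0, 0, 0, 0], [0.039, 0, 0, 0, 0], [0.04, 0, 0, 0, 0], [0.04, 0, 0, 0, 0], [0.046, 0, 0, 0, 0], [0.046, 0, 0, -0.03, 0], [0.047, 0, 0, -0.08, 0], [0.047, 0, 0, -0.13, 0], [0.047, -0.03, 0.01, -0.18, 0], [0.047, -0.045, 0.02, -0.23, 0], [0.047, -0.045, 0.03, -0.26, 0], [0.047, -0.045, 0.03, -0.26, 0], [0.047, -0.045, 0.03, -0.26, 0]],
])

```text
time: 23.7
position: [0.5039, 0.3153, 0.3532]
ee_rot: [1.0, 0.029, 0.002, 0.0]
wrist_force: [0.6, -0.3, -0.4]
gripper_width: 0.0471
```

```bash
python3 - <<'E'
from h import *
st();railchk();go(.4622,-.1306,.1,11.6)
E
```

```text
t 23.7 pos [0.5039 0.3153 0.3532] w 0.0471 F [ 0.6 -0.3 -0.4]
axes cols [[0.998, 0.058, 0.004], [0.058, -0.998, -0.0], [0.004, 0.001, -1.0]] q [-1.11  0.25  0.6   1.37 -0.13  1.57 -2.04]
-0.093 none
-0.031 none
0.031 vials (array([ 1.5, -0.5]), array([76. , 27.6]), 0.0) all (array([ 1.7, -0.2]), array([36.1, 83.6]), 89.8) blocktop 0.0259 tilt [0.001 0.004] vialtop 0.0441
0.093 vials (array([ 4.1, -0.5]), array([28.3, 76.9]), 89.9) all (array([ 4.7, -0.8]), array([83.5, 36.2]), 0.2) blocktop 0.0259 tilt [-0.     0.004] vialtop 0.0441
delta [-0.0678  0.4423  0.2526] spin -8.24 yaw now 3.36 p [0.5034 0.3155 0.3517] w 0.0471
```

Call:
carry_out([
  [[0.05, -0.006, 0.05, 0, -2], [0.05, -0.014, 0.1, 0, -4], [0.05, -0.022, 0.15, 0, -8], [0.05, -0.03, 0.2, 0, -8.2], [0.05, -0.038, 0.25, 0, -8.2], [0.05, -0.046, 0.3, 0, -8.2], [0.05, -0.054, 0.35, 0.02, -8.2], [0.05, -0.062, 0.4, 0.05, -8.2], [0.05, -0.068, 0.442, 0.1, -8.2], [0.05, -0.068, 0.442, 0.15, -8.2], [0.05, -0.068, 0.442, 0.2, -8.2], [0.05, -0.068, 0.442, 0.24, -8.2], [0.05, -0.068, 0.442, 0.25, -8.2], [0.05, -0.068, 0.442, 0.25, -8.2]],
])

```text
time: 25.15
position: [0.4586, -0.1302, 0.0988]
ee_rot: [0.995, 0.1, -0.003, 0.002]
wrist_force: [0.3, 0.2, 0.3]
gripper_width: 0.0496
```

```bash
python3 -c "
from h import *
go(.4622,-.1306,.0195,11.6)"
```

```text
delta [0.004  0.0008 0.0793] spin -0.08 yaw now 11.52 p [ 0.4586 -0.1302  0.0988] w 0.0496
```

Call:
carry_out([
  [[0.05, 0.004, 0.001, 0.03, 0], [0.05, 0.004, 0.001, 0.055, 0], [0.05, 0.004, 0.001, 0.07, 0], [0.05, 0.004, 0.001, 0.079, 0], [0.05, 0.004, 0.001, 0.079, 0], [0.03, 0.004, 0.001, 0.079, 0], [0.03, 0.004, 0.001, 0.079, 0], [0.03, 0.004, 0.001, 0.079, 0], [0.03, 0.004, 0.001, 0.079, 0]],
], squeeze=40)

```text
time: 26.05
position: [0.4631, -0.1308, 0.0208]
ee_rot: [0.995, 0.1, -0.002, 0.002]
wrist_force: [-2.0, 0.2, 7.6]
gripper_width: 0.0352
```

Call:
carry_out([
  [[0.03, 0, 0, -0.01, 0], [0.03, 0, 0, -0.03, 0], [0.03, 0, 0, -0.07, 0], [0.03, 0, 0, -0.12, 0], [0.03, 0, 0, -0.16, 0], [0.03, 0, 0, -0.18, 0], [0.03, 0, 0, -0.18, 0], [0.03, 0, 0, -0.18, 0]],
])

```text
time: 26.85
position: [0.4638, -0.1298, 0.2008]
ee_rot: [0.995, 0.101, -0.002, 0.001]
wrist_force: [0.0, -0.5, -1.6]
gripper_width: 0.0348
```

```bash
python3 - <<'E'
from h import *
incass("wrist");x,y=samp(.0013,-.0304);print(x,y);go(x,y,.2,3.4)
E
```

```text
wrist front x 0.0409 block-top z by x [(20, -18.3), (24, -18.0), (28, -18.6), (32, -18.5), (36, -18.2), (40, -0.2)] vialtop -0.0368 lowest 0.0024
0.5511006255330102 0.28573060751676627
delta [ 0.1691 -0.3896 -0.0018] spin 8.14 yaw now 11.54 p [ 0.4633 -0.1298  0.2002] w 0.0352
```

Call:
carry_out([
  [[0.03, 0.018, -0.04, -0.005, 1], [0.03, 0.036, -0.08, -0.005, 3], [0.03, 0.055, -0.125, -0.005, 5], [0.03, 0.075, -0.17, -0.005, 8], [0.03, 0.095, -0.215, -0.005, 8.1], [0.03, 0.115, -0.26, -0.005, 8.1], [0.03, 0.135, -0.305, -0.005, 8.1], [0.03, 0.155, -0.35, -0.005, 8.1], [0.03, 0.169, -0.39, -0.005, 8.1], [0.03, 0.169, -0.39, -0.005, 8.1], [0.03, 0.169, -0.39, 0.0, 8.1], [0.03, 0.169, -0.39, 0.04, 8.1], [0.03, 0.169, -0.39, 0.08, 8.1], [0.03, 0.169, -0.39, 0.095, 8.1], [0.03, 0.169, -0.39, 0.095, 8.1], [0.03, 0.169, -0.39, 0.095, 8.1]],
])

```text
time: 28.5
position: [0.5512, 0.2851, 0.1044]
ee_rot: [1.0, 0.029, -0.002, 0.002]
wrist_force: [0.7, 0.1, -1.4]
gripper_width: 0.0349
```

```bash
python3 - <<'E'
from h import *
incass("wrist");x,y=samp(.0018,-.0304);print(x,y);go(x,y,.0925,3.4)
E
```

```text
wrist front x 0.0467 block-top z by x [(20, -18.4), (24, -18.1), (28, -18.7), (32, -18.5), (36, -18.1), (40, 18.9)] vialtop -0.0366 lowest 0.0196
0.5515997454469721 0.28576026070355426
delta [ 0.0001 -0.0002  0.0125] spin -0.01 yaw now 3.39 p [0.5515 0.2856 0.105 ] w 0.0351
```

Call:
carry_out([
  [[0.03, 0, 0, 0.005, 0], [0.03, 0, 0, 0.009, 0], [0.03, 0, 0, 0.011, 0], [0.03, 0, 0, 0.012, 0], [0.03, 0, 0, 0.013, 0]],
], squeeze=30)

```text
time: 29.05
position: [0.5514, 0.2856, 0.0923]
ee_rot: [1.0, 0.03, -0.002, 0.001]
wrist_force: [-5.3, -1.3, 7.2]
gripper_width: 0.0356
```

Call:
carry_out([
  [[0.036, 0, 0, 0, 0], [0.037, 0, 0, 0, 0], [0.038, 0, 0, 0, 0], [0.0385, 0, 0, 0, 0], [0.039, 0, 0, 0, 0], [0.04, 0, 0, 0, 0], [0.04, 0, 0, 0, 0], [0.046, 0, 0, 0, 0], [0.046, 0, 0, -0.03, 0], [0.047, 0, 0, -0.08, 0], [0.047, 0, 0, -0.13, 0], [0.047, -0.03, -0.01, -0.18, 0], [0.047, -0.045, -0.02, -0.23, 0], [0.047, -0.045, -0.03, -0.26, 0], [0.047, -0.045, -0.03, -0.26, 0], [0.047, -0.045, -0.03, -0.26, 0]],
])

```text
time: 30.65
position: [0.5058, 0.3138, 0.353]
ee_rot: [1.0, 0.03, -0.001, 0.001]
wrist_force: [0.4, -0.4, -1.2]
gripper_width: 0.047
```

```bash
python3 - <<'E'
from h import *
st();railchk();go(.4781,-.2027,.1,10.2)
E
```

```text
t 30.65 pos [0.5058 0.3138 0.353 ] w 0.047 F [ 0.4 -0.4 -1.2]
axes cols [[0.998, 0.06, -0.002], [0.06, -0.998, -0.001], [-0.003, 0.001, -1.0]] q [-1.27  0.29  0.82  1.37 -0.21  1.58 -1.98]
-0.093 none
-0.031 vials (array([ 1.6, -0. ]), array([27.9, 76.6]), 89.9) all (array([ 2. , -0.1]), array([36.1, 83.8]), 89.9) blocktop 0.026 tilt [-0.001  0.001] vialtop 0.0441
0.031 vials (array([ 1.5, -0.2]), array([28. , 75.8]), 89.7) all (array([ 1.8, -0.2]), array([36.1, 83.7]), 89.5) blocktop 0.026 tilt [0.    0.001] vialtop 0.044
0.093 vials (array([ 4.2, -0.3]), array([28.2, 76.2]), 89.8) all (array([ 4.4, -0.6]), array([36.3, 83.7]), 89.9) blocktop 0.026 tilt [0.001 0.002] vialtop 0.044
delta [-0.0569  0.5128  0.2533] spin -6.81 yaw now 3.39 p [0.5056 0.3133 0.3518] w 0.0471
```

Call:
carry_out([
  [[0.05, -0.006, 0.05, 0, -2], [0.05, -0.012, 0.1, 0, -4], [0.05, -0.018, 0.15, 0, -6.8], [0.05, -0.024, 0.2, 0, -6.8], [0.05, -0.03, 0.25, 0, -6.8], [0.05, -0.036, 0.3, 0, -6.8], [0.05, -0.042, 0.35, 0, -6.8], [0.05, -0.048, 0.4, 0.02, -6.8], [0.05, -0.053, 0.45, 0.05, -6.8], [0.05, -0.055, 0.5, 0.1, -6.8], [0.05, -0.055, 0.513, 0.15, -6.8], [0.05, -0.055, 0.513, 0.2, -6.8], [0.05, -0.055, 0.513, 0.24, -6.8], [0.05, -0.055, 0.513, 0.25, -6.8], [0.05, -0.055, 0.513, 0.25, -6.8]],
])

```text
time: 32.2
position: [0.4758, -0.203, 0.0989]
ee_rot: [0.996, 0.087, -0.007, 0.001]
wrist_force: [0.0, 0.2, 1.4]
gripper_width: 0.0498
```

```bash
python3 -c "
from h import *
go(.4781,-.2027,.0195,10.2)"
```

```text
delta [0.0033 0.0001 0.0793] spin -0.17 yaw now 10.03 p [ 0.4758 -0.203   0.0989] w 0.0498
```

Call:
carry_out([
  [[0.05, 0.003, 0, 0.03, 0], [0.05, 0.003, 0, 0.055, 0], [0.05, 0.003, 0, 0.07, 0], [0.05, 0.003, 0, 0.079, 0], [0.05, 0.003, 0, 0.079, 0], [0.03, 0.003, 0, 0.079, 0], [0.03, 0.003, 0, 0.079, 0], [0.03, 0.003, 0, 0.079, 0], [0.03, 0.003, 0, 0.079, 0]],
], squeeze=40)

```text
time: 33.1
position: [0.4786, -0.203, 0.0211]
ee_rot: [0.996, 0.087, -0.006, 0.001]
wrist_force: [-1.1, 0.3, 7.7]
gripper_width: 0.0351
```

Call:
carry_out([
  [[0.03, 0, 0, -0.01, 0], [0.03, 0, 0, -0.03, 0], [0.03, 0, 0, -0.07, 0], [0.03, 0, 0, -0.12, 0], [0.03, 0, 0, -0.16, 0], [0.03, 0, 0, -0.18, 0], [0.03, 0, 0, -0.18, 0], [0.03, 0, 0, -0.18, 0]],
])

```text
time: 33.9
position: [0.4806, -0.2021, 0.2011]
ee_rot: [0.996, 0.088, -0.005, 0.001]
wrist_force: [0.4, 0.2, -2.3]
gripper_width: 0.0352
```

```bash
python3 - <<'E'
from h import *
incass("wrist");x,y=samp(.0018,-.0924);print(x,y);go(x,y,.2,3.4)
E
```

```text
wrist front x 0.0416 block-top z by x [(20, -18.3), (24, -17.8), (28, -18.5), (32, -18.4), (36, -18.2), (40, -0.6)] vialtop -0.0367 lowest 0.0023
0.5552767406086817 0.22386939137228082
delta [ 0.1482 -0.4063 -0.0013] spin 6.65 yaw now 10.05 p [ 0.4802 -0.202   0.2004] w 0.0348
```

Call:
carry_out([
  [[0.03, 0.015, -0.04, -0.005, 1], [0.03, 0.03, -0.085, -0.005, 3], [0.03, 0.045, -0.13, -0.005, 5], [0.03, 0.06, -0.175, -0.005, 6.6], [0.03, 0.08, -0.22, -0.005, 6.6], [0.03, 0.1, -0.265, -0.005, 6.6], [0.03, 0.115, -0.31, -0.005, 6.6], [0.03, 0.13, -0.355, -0.005, 6.6], [0.03, 0.1475, -0.4, -0.005, 6.6], [0.03, 0.1475, -0.4065, -0.005, 6.6], [0.03, 0.1475, -0.4065, 0.0, 6.6], [0.03, 0.1475, -0.4065, 0.04, 6.6], [0.03, 0.1475, -0.4065, 0.08, 6.6], [0.03, 0.1475, -0.4065, 0.095, 6.6], [0.03, 0.1475, -0.4065, 0.095, 6.6], [0.03, 0.1475, -0.4065, 0.095, 6.6]],
])

```text
time: 35.55
position: [0.5542, 0.2229, 0.1049]
ee_rot: [1.0, 0.029, -0.005, 0.001]
wrist_force: [0.0, 0.1, -0.3]
gripper_width: 0.0352
```

```bash
python3 - <<'E'
from h import *
incass("wrist");x,y=samp(.0013,-.0924);print(x,y);go(x,y,.0925,3.4)
E
```

```text
wrist front x 0.0472 block-top z by x [(20, -18.3), (24, -17.8), (28, -18.5), (32, -18.4), (36, -18.2), (40, 18.7)] vialtop -0.0367 lowest 0.0196
0.5547776206947198 0.22383973818549285
delta [ 0.0004 -0.0005  0.0129] spin -0.01 yaw now 3.39 p [0.5545 0.2233 0.1055] w 0.0355
```

Call:
carry_out([
  [[0.03, 0, -0.0005, 0.005, 0], [0.03, 0, -0.0005, 0.009, 0], [0.03, 0, -0.0005, 0.011, 0], [0.03, 0, -0.0005, 0.012, 0], [0.03, 0, -0.0005, 0.013, 0]],
], squeeze=30)

```text
time: 36.1
position: [0.5543, 0.2239, 0.0926]
ee_rot: [1.0, 0.03, -0.005, 0.0]
wrist_force: [-4.1, -0.6, 5.8]
gripper_width: 0.0351
```

Call:
carry_out([
  [[0.036, 0, 0, 0, 0], [0.037, 0, 0, 0, 0], [0.038, 0, 0, 0, 0], [0.0385, 0, 0, 0, 0], [0.039, 0, 0, 0, 0], [0.04, 0, 0, 0, 0], [0.04, 0, 0, 0, 0], [0.046, 0, 0, 0, 0], [0.046, 0, 0, -0.03, 0], [0.047, 0, 0, -0.08, 0], [0.047, 0, 0, -0.13, 0], [0.047, -0.03, -0.04, -0.18, 0], [0.047, -0.045, -0.07, -0.23, 0], [0.047, -0.045, -0.09, -0.26, 0], [0.047, -0.045, -0.09, -0.26, 0], [0.047, -0.045, -0.09, -0.26, 0]],
])

```text
time: 37.7
position: [0.5066, 0.3134, 0.3547]
ee_rot: [1.0, 0.031, -0.004, -0.0]
wrist_force: [1.4, 0.9, 0.2]
gripper_width: 0.047
```

```bash
python3 - <<'E'
from h import *
st();railchk()
f,w=grab("wrist")
p=pts(w,.05,.075,(.44,.6,.08,.165));l=loc(p)-[0,.0006]
for lo in(.05,.055,.058,.061,.064):
    m=p[:,2]>lo; print(lo,m.sum(),rect(p[m]) if m.sum()>5 else "",rect(l[m]) if m.sum()>5 else "")
E
```

```text
t 37.7 pos [0.5066 0.3134 0.3547] w 0.047 F [1.4 0.9 0.2]
axes cols [[0.998, 0.062, -0.007], [0.062, -0.998, 0.0], [-0.007, -0.001, -1.0]] q [-1.44  0.38  1.12  1.37 -0.34  1.61 -1.87]
-0.093 vials (array([2.1, 0.2]), array([75.8, 28. ]), 0.0) all (array([2.3, 0.2]), array([36.3, 83.4]), 89.9) blocktop 0.0259 tilt [-0.    -0.004] vialtop 0.044
-0.031 vials (array([ 1.9, -0.2]), array([27.9, 75.7]), 89.6) all (array([ 2.1, -0. ]), array([36. , 83.6]), 89.9) blocktop 0.0259 tilt [-0.     0.005] vialtop 0.044
0.031 vials (array([ 1.4, -0.3]), array([27.9, 75.8]), 89.2) all (array([ 1.3, -0.2]), array([36.1, 84.9]), 89.8) blocktop 0.0259 tilt [-0.001 -0.001] vialtop 0.044
0.093 vials (array([ 4. , -0.5]), array([76.3, 28.3]), 0.1) all (array([ 4.5, -0.4]), array([36.5, 83.8]), 90.0) blocktop 0.026 tilt [-0.     0.005] vialtop 0.0441
0.05 914 (array([511.2, 130. ]), array([41. , 40.7]), 34.9) (array([ -47.8, -184.1]), array([41. , 40.7]), 31.5)
0.055 646 (array([510.7, 129.3]), array([38.6, 39.4]), 3.4) (array([ -48.3, -184.8]), array([38.6, 39.4]), 0.0)
0.058 380 (array([511.2, 129.7]), array([24.5, 25.1]), 61.6) (array([ -47.8, -184.4]), array([24.5, 25.1]), 58.2)
0.061 354 (array([511.4, 129.8]), array([24.4, 24.5]), 13.3) (array([ -47.6, -184.3]), array([24.4, 24.5]), 9.9)
0.064 294 (array([511. , 129.3]), array([23.3, 23.3]), 2.2) (array([ -48. , -184.8]), array([23.3, 23.3]), 88.8)
```

```bash
python3 -c "
from h import *
go(.5112,.1297,.095)"
```

```text
delta [-0.0035  0.1806  0.2575] spin None yaw now 3.37 p [0.5067 0.3107 0.3523] w 0.0466
```

Call:
carry_out([
  [[0.02, -0.001, 0.045, 0, 0], [0.0, -0.002, 0.09, 0, 0], [0.0, -0.003, 0.13, 0, 0], [0.0, -0.004, 0.17, 0, 0], [0.0, -0.004, 0.181, 0.03, 0], [0.0, -0.004, 0.181, 0.08, 0], [0.0, -0.004, 0.181, 0.13, 0], [0.0, -0.0035, 0.181, 0.18, 0], [0.0, -0.0035, 0.181, 0.23, 0], [0.0, -0.0035, 0.181, 0.255, 0], [0.0, -0.0035, 0.181, 0.2575, 0], [0.0, -0.0035, 0.181, 0.2575, 0]],
])

```text
time: 39.0
position: [0.5109, 0.1279, 0.0949]
ee_rot: [1.0, 0.028, -0.006, 0.001]
wrist_force: [1.1, -0.5, 0.0]
gripper_width: -0.0001
```

```bash
python3 -c "
from h import *
st();go(.5112,.1297,.058)"
```

```text
t 39.0 pos [0.5109 0.1279 0.0949] w -0.0001 F [ 1.1 -0.5  0. ]
axes cols [[0.998, 0.057, -0.011], [0.057, -0.998, -0.003], [-0.011, 0.002, -1.0]] q [-1.21  0.41  1.06  1.91 -0.41  1.07 -1.49]
delta [ 0.0008 -0.0019  0.0369] spin None yaw now 3.25 p [0.5109 0.1279 0.0949] w -0.0001
```

Call:
carry_out([
  [[0.0, 0.001, -0.002, 0.02, 0], [0.0, 0.001, -0.002, 0.03, 0], [0.0, 0.001, -0.002, 0.035, 0], [0.0, 0.001, -0.002, 0.038, 0], [0.0, 0.001, -0.002, 0.039, 0], [0.0, 0.001, -0.002, 0.04, 0]],
])

```text
time: 39.6
position: [0.5121, 0.13, 0.0575]
ee_rot: [1.0, 0.028, -0.006, 0.0]
wrist_force: [-15.7, -1.5, 40.9]
gripper_width: 0.0001
```

Call:
carry_out([
  [[0.0, 0, 0, -0.01, 0], [0.0, 0, 0, -0.05, 0], [0.0, 0, 0, -0.1, 0], [0.0, 0, 0, -0.15, 0], [0.02, 0, 0.04, -0.2, 0], [0.05, 0, 0.09, -0.23, 0], [0.05, 0, 0.14, -0.25, 0], [0.05, 0, 0.14, -0.25, 0]],
])

```text
time: 40.4
position: [0.523, -0.0144, 0.3102]
ee_rot: [1.0, 0.026, -0.004, -0.001]
wrist_force: [0.5, -0.1, -0.3]
gripper_width: 0.0501
```

```bash
python3 - <<'E'
from h import *
st();f,w=grab("side","s3.png");D=w
g,S=grab("scene")
for n,w in(("D",D),("S",S)):
    p=pts(w,.0165,.0265,(.2,.62,-.7,-.28));print(n,"lid",rect(p),p[:,2].mean(),np.percentile(p[:,2],[2,98]))
    p=pts(w,.045,.065,(.2,.62,-.6,-.28));print(n,"handle",rect(p))
    p=pts(w,.058,.07,(.36,.68,-.29,0.02));print(n,"rim",rect(p))
    for nm,b,lo,hi in(("jar",(.3,.45,.0,.13),.06,.09),("cap",(.3,.42,.17,.26),.022,.035),("tin",(.33,.42,.28,.36),.015,.026),("bottle",(.55,.72,-.45,-.3),.1,.16),("crimper",(.35,.56,.47,.6),.008,.03)):
        q=pts(w,lo,hi,b);print(nm,rect(q) if len(q)>5 else None)
    k=pts(w,.059,.075,(.44,.6,.09,.16));print("key top",np.percentile(k[:,2],[50,95]))
E
```

```text
t 40.4 pos [ 0.523  -0.0144  0.3102] w 0.0501 F [ 0.5 -0.1 -0.3]
axes cols [[0.999, 0.052, -0.008], [0.052, -0.999, 0.001], [-0.008, -0.001, -1.0]] q [-1.2   0.13  1.27  1.64 -0.13  1.47 -1.44]
D lid (array([ 400.7, -421.4]), array([221.7, 197.5]), 12.6) 0.021257329280389373 [0.01805774 0.0245099 ]
D handle (array([ 400.8, -422.4]), array([89.6, 23.4]), 12.5)
D rim (array([ 514.8, -157.3]), array([222.3, 200.3]), 11.9)
jar (array([373.9,  62.4]), array([55.3, 56.2]), 39.2)
cap (array([361.9, 221.9]), array([73.2, 64.4]), 0.8)
tin (array([374.3, 316.3]), array([49.5, 48.9]), 59.4)
bottle (array([ 654.2, -375.5]), array([45. , 54.1]), 62.6)
crimper (array([426.6, 520.4]), array([150.9,  67.4]), 0.9)
key top [0.06467325 0.06824587]
S lid (array([ 402.5, -418.5]), array([227.8, 200.6]), 12.2) 0.020654918283998912 [0.01681711 0.02534133]
S handle (array([ 403.2, -419.9]), array([91.5, 30.3]), 13.1)
S rim (array([ 515.5, -155.1]), array([227.3, 201.5]), 12.6)
jar (array([374.4,  65.9]), array([59. , 54.6]), 17.4)
cap (array([362.6, 223.6]), array([78.6, 57.4]), 0.1)
tin (array([376.7, 321.9]), array([51.8, 49.7]), 38.9)
bottle (array([ 659.3, -364.3]), array([46. , 53.5]), 33.1)
crimper (array([436.7, 522.1]), array([ 57.1, 171.5]), 87.9)
key top [0.06260381 0.0664682 ]
```

View pics/s3.png

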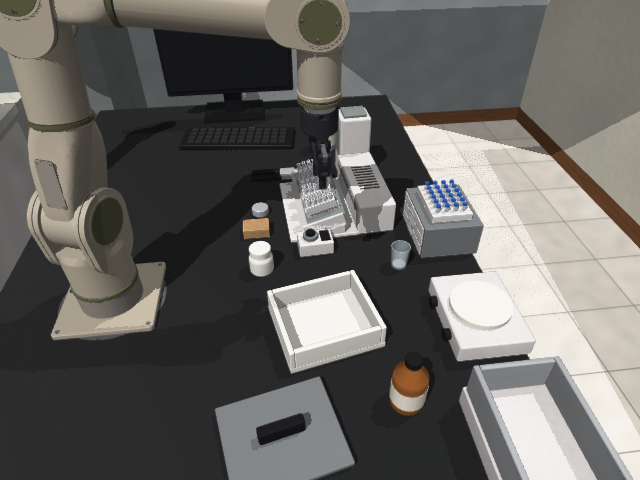

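Call:
carry_out([
  [[0.05, -0.02, 0.02, 0, 0], [0.05, -0.03, 0.05, 0, 0]],
])

```text
time: 40.7
position: [0.4953, -0.0656, 0.3096]
ee_rot: [1.0, 0.026, -0.004, 0.0]
wrist_force: [-0.1, -1.3, 0.9]
gripper_width: 0.05
```

```bash
python3 -c "
from h import *
st();go(.4015,-.4205,.2,12.5)"
```

```text
t 40.7 pos [ 0.4953 -0.0656  0.3096] w 0.05 F [-0.1 -1.3  0.9]
axes cols [[0.999, 0.051, -0.009], [0.051, -0.999, -0.001], [-0.009, 0.001, -1.0]] q [-1.26 -0.07  1.28  1.7   0.07  1.47 -1.51]
delta [-0.1109  0.3495  0.1108] spin -9.57 yaw now 2.93 p [ 0.4953 -0.0656  0.3096] w 0.05
```

Call:
carry_out([
  [[0.05, -0.02, 0.05, 0, -2], [0.05, -0.04, 0.1, 0, -5]],
])

```text
time: 40.9
position: [0.4625, -0.161, 0.3098]
ee_rot: [0.997, 0.071, -0.004, 0.0]
wrist_force: [0.3, -1.2, 0.6]
gripper_width: 0.0497
```

```bash
python3 -c "
from h import *
st();go(.4015,-.4205,.2,12.5)"
```

```text
t 40.9 pos [ 0.4625 -0.161   0.3098] w 0.0497 F [ 0.3 -1.2  0.6]
axes cols [[0.99, 0.141, -0.008], [0.141, -0.99, -0.001], [-0.008, -0.0, -1.0]] q [-1.18 -0.24  1.27  1.72  0.23  1.51 -1.36]
delta [-0.0961  0.2483  0.1105] spin -4.38 yaw now 8.12 p [ 0.4625 -0.161   0.3098] w 0.0497
```

Call:
carry_out([
  [[0.05, -0.015, 0.035, 0.03, -1], [0.05, -0.03, 0.075, 0.06, -3], [0.05, -0.045, 0.115, 0.09, -4.4]],
])

```text
time: 41.2
position: [0.4229, -0.2601, 0.2355]
ee_rot: [0.994, 0.11, 0.001, 0.007]
wrist_force: [1.8, -0.2, 1.1]
gripper_width: 0.0501
```

```bash
python3 -c "
from h import *
st();go(.4015,-.4205,.12,12.5)"
```

```text
t 41.2 pos [ 0.4229 -0.2601  0.2355] w 0.0501 F [ 1.8 -0.2  1.1]
axes cols [[0.976, 0.219, 0.003], [0.219, -0.976, -0.013], [-0.0, 0.013, -1.0]] q [-1.19 -0.5   1.34  1.84  0.5   1.44 -1.3 ]
delta [-0.056   0.1503  0.1174] spin 0.16 yaw now 12.66 p [ 0.4229 -0.2601  0.2355] w 0.0501
```

Call:
carry_out([
  [[0.05, 0.04, -0.04, 0.0, 2], [0.05, 0.08, -0.08, 0, 4], [0.05, 0.11, -0.12, 0, 6]],
])

```text
time: 41.5
position: [0.4841, -0.1268, 0.2393]
ee_rot: [0.998, 0.056, 0.007, 0.008]
wrist_force: [0.9, 0.3, -1.5]
gripper_width: 0.0501
```

```bash
python3 -c "
from h import *
st()
print(np.round(bot.get_obs()['joints'],3))"
```

```text
t 41.5 pos [ 0.4841 -0.1268  0.2393] w 0.0501 F [ 0.9  0.3 -1.5]
axes cols [[0.994, 0.112, 0.014], [0.113, -0.994, -0.015], [0.012, 0.016, -1.0]] q [-1.48 -0.5   1.34  1.83  0.51  1.44 -1.7 ]
[-1.483 -0.5    1.339  1.832  0.507  1.441 -1.699]
```

Call:
carry_out([
  [[0.05, 0.03, 0.0, 0.0, 0], [0.05, 0.06, 0, 0, 0], [0.05, 0.09, 0, 0, 0], [0.05, 0.12, 0, 0, 0], [0.05, 0.12, 0, 0, 0]],
])

```text
time: 42.0
position: [0.5142, -0.0994, 0.2667]
ee_rot: [0.998, 0.056, 0.027, 0.013]
wrist_force: [0.0, -0.2, 0.5]
gripper_width: 0.0503
```

```bash
python3 -c "
from h import *
st()
print(np.round(bot.get_obs()['joints'],3))"
```

```text
t 42.0 pos [ 0.5142 -0.0994  0.2667] w 0.0503 F [ 0.  -0.2  0.5]
axes cols [[0.992, 0.111, 0.056], [0.112, -0.993, -0.022], [0.053, 0.028, -0.998]] q [-1.57 -0.5   1.34  1.77  0.52  1.46 -1.76]
[-1.571 -0.499  1.339  1.769  0.524  1.459 -1.76 ]
```

```bash
cat > kin.py <<'E'
import numpy as np
from scipy.spatial.transform import Rotation as R
from scipy.optimize import least_squares
S=[([-1.202,.332,-.065,1.46,.022,1.35,-.088],[.2385,.5773,.2305],[[-.924,.382,0],[.382,.924,-.001],[0,-.001,-1]]),
([-.49,.08,.75,1.59,-.06,1.48,-1.08],[.5133,-.1524,.3238],[[.974,.226,.013],[.226,-.974,0],[.012,.003,-1]]),
([-.95,.22,.37,1.37,-.07,1.56,-2.09],[.5023,.316,.3528],[[.998,.064,.013],[.064,-.998,-.002],[.013,.003,-1]]),
([-.46,.23,.67,1.71,-.16,1.23,-1.14],[.5577,-.1108,.2032],[[.983,.185,.025],[.185,-.983,-.002],[.024,.006,-1]]),
([-.99,.58,.39,1.46,-.22,1.14,-2.08],[.5481,.4095,.0935],[[.998,.055,.009],[.055,-.998,-.005],[.009,.006,-1]]),
([-1.44,.38,1.12,1.37,-.34,1.61,-1.87],[.5066,.3134,.3547],[[.998,.062,-.007],[.062,-.998,0],[-.007,-.001,-1]]),
([-1.21,.41,1.06,1.91,-.41,1.07,-1.49],[.5109,.1279,.0949],[[.998,.057,-.011],[.057,-.998,-.003],[-.011,.002,-1]]),
([-1.26,-.07,1.28,1.70,.07,1.47,-1.51],[.4953,-.0656,.3096],[[.999,.051,-.009],[.051,-.999,-.001],[-.009,.001,-1]]),
([-1.19,-.5,1.34,1.84,.5,1.44,-1.3],[.4229,-.2601,.2355],[[.976,.219,.003],[.219,-.976,-.013],[0,.013,-1]]),
([-1.571,-.499,1.339,1.769,.524,1.459,-1.76],[.5142,-.0994,.2667],[[.992,.111,.056],[.112,-.993,-.022],[.053,.028,-.998]])]
def fk(q,g,sg):
    T=np.eye(3);p=np.zeros(3);d1,L1,a1,L2,a2,L3,a0=g[:7]
    ax="zyzyzyz";off=[[0,0,d1],[a0,0,L1],[a1,0,0],[-a1*0+g[7],0,L2],[0,0,0],[a2,0,L3],[0,0,0]]
    for i in range(7):
        T=T@R.from_euler(ax[i],sg[i]*q[i]).as_matrix();p=p+T@np.array(off[i])
    return p,T@R.from_euler("z",g[8]).as_matrix()
def res(g,sg):
    r=[]
    for q,x,M in S:
        p,T=fk(q,g,sg);r+=list((p-x)*3)+list((T-np.array(M)).ravel())
    return np.array(r)
if __name__=="__main__":
    import itertools
    out=[]
    for s in itertools.product([1,-1],repeat=4):
        sg=[s[0],1,s[1],1,s[2],1,s[3]]
        for c in(0,1.57,3.14,-1.57):
            o=least_squares(res,[.3,.35,0,.35,0,.3,0,0,c],args=(sg,));out.append((o.cost,sg,o.x))
    out.sort(key=lambda t:t[0])
    for c,s,x in out[:3]:print(round(c,5),s,np.round(x,4))
    np.savez("kin.npz",g=out[0][2],sg=out[0][1])
    print(np.round(res(out[0][2],out[0][1]).reshape(-1,12)[:,:3]/3*1000,1))
E
python3 kin.py
```

```text
0.02325 [-1, 1, -1, 1, -1, 1, -1] [ 0.3323  0.461   0.0402  0.4887 -0.003   0.4016 -0.0396  0.0278  1.5712]
0.02325 [-1, 1, -1, 1, -1, 1, -1] [ 0.3323  0.461   0.0402  0.4887 -0.003   0.4016 -0.0396  0.0278  1.5712]
0.02325 [-1, 1, -1, 1, -1, 1, -1] [ 0.3323  0.461   0.0402  0.4887 -0.003   0.4016 -0.0396  0.0278  1.5712]
[[-45.9  16.7   1.8]
 [ -0.3  13.3   1.7]
 [-18.9  24.8  -1.8]
 [ -5.4  18.3  -0.3]
 [-20.1  17.7  -1.5]
 [  8.3  -6.5  -0.8]
 [ -7.3  -5.5   5.3]
 [  5.4  -8.4  -1.7]
 [  6.8  -0.1  -1.5]
 [ 11.1  -1.4  -1.3]]
```

```bash
cat > kin2.py <<'E'
from kin import *
SG=[-1,1,-1,1,-1,1,-1]
def fk(q,g,sg=SG):
    T=np.eye(3);p=np.zeros(3);off=g[:21].reshape(7,3)
    for i in range(7):
        T=T@R.from_euler("zyzyzyz"[i],sg[i]*q[i]).as_matrix();p=p+T@off[i]
    return p,T@R.from_euler("z",g[21]).as_matrix()
def res(g):
    r=[]
    for q,x,M in S:
        p,T=fk(q,g);r+=list((p-x)*3)+list((T-np.array(M)).ravel())
    return np.r_[r,1e-3*g]
if __name__=="__main__":
    g0=np.zeros(22);g0[[2,5,11,17]]=.33,.46,.49,.4;g0[21]=1.571
    o=least_squares(res,g0);print(o.cost,np.round(o.x[:21].reshape(7,3),3).tolist(),o.x[21]);np.save("g.npy",o.x)
    print(np.round(o.fun[:120].reshape(-1,12)[:,:3]/3*1000,1),np.abs(o.fun[:120].reshape(-1,12)[:,3:]).max(1).round(3))
E
python3 kin2.py
```

```text
0.00030268775448999516 [[-0.01, -0.012, 0.263], [0.011, -0.012, 0.226], [-0.008, -0.016, 0.226], [-0.0, -0.016, 0.247], [0.009, 0.005, 0.247], [-0.003, 0.005, 0.171], [-0.001, 0.001, 0.171]] 1.5711500712138526
[[ 1.1  0.  -0.1]
 [ 0.6 -0.4  2.5]
 [-1.4  0.2  0.3]
 [-0.7  1.5 -0.4]
 [ 0.6 -0.1 -0.3]
 [ 0.4 -0.4 -1. ]
 [ 0.   0.6  0.3]
 [ 0.4 -1.5 -1.4]
 [ 0.6  2.4 -0.2]
 [-0.  -1.6  0.2]] [0.001 0.002 0.004 0.006 0.002 0.005 0.003 0.002 0.003 0.001]
```

```bash
cat >> kin2.py <<'E'
G=np.load("g.npy")
LO=np.array([-2.6,-.5,-1.47,.16,-1.27,.06,-2.6]);HI=np.array([2.6,2.12,1.34,2.42,4.41,2.06,2.6])
def jac(q):
    p0,T0=fk(q,G);J=np.zeros((6,7))
    for i in range(7):
        d=np.array(q,float);d[i]+=1e-5;p,T=fk(d,G);J[:3,i]=(p-p0)/1e-5;J[3:,i]=R.from_matrix(T@T0.T).as_rotvec()/1e-5
    return J,p0,T0
E
python3 - <<'E'
from kin2 import *
from h import bot
np.set_printoptions(precision=2,suppress=True)
q=np.array(bot.get_obs()["joints"]);J,p,T=jac(q);print(q,p)
P=np.linalg.pinv(J);print("dq per unit world x,y,z,rx,ry,rz:\n",P)
print("null",np.linalg.svd(J)[2][-1],"sv",np.linalg.svd(J)[1])
E
```

```text
[-1.57 -0.5   1.34  1.77  0.52  1.46 -1.76] [ 0.51 -0.1   0.27]
dq per unit world x,y,z,rx,ry,rz:
 [[-4.5  -0.9   0.66  0.18 -1.5  -0.04]
 [ 0.04  0.79  0.37 -0.63  0.07 -0.29]
 [ 4.28 -0.46 -1.27  0.02  1.46 -0.14]
 [-2.21  0.4  -1.56 -0.14 -0.79  0.01]
 [ 0.49 -0.74 -0.6  -0.37 -0.19  0.22]
 [-0.03 -0.32  1.84 -0.    0.95  0.11]
 [ 0.26 -1.46  0.39  0.28  0.2   0.82]]
null [ 0.21  0.57  0.24 -0.   -0.54 -0.29  0.44] sv [1.82 1.58 1.41 0.45 0.34 0.14]
```

```bash
cat >> kin2.py <<'E'
def step(q,p,T,lam=1e-3,it=3):
    for _ in range(it):
        J,p0,T0=jac(q);e=np.r_[p-p0,R.from_matrix(T@T0.T).as_rotvec()]
        q=np.clip(q+J.T@np.linalg.solve(J@J.T+lam**2*np.eye(6),e),LO,HI)
    return q
def Tyaw(d):
    a=np.radians(d);return np.array([[np.cos(a),np.sin(a),0],[np.sin(a),-np.cos(a),0],[0,0,-1]])
def path(q,wps,yaw,ext=None):
    """wps: list of (x,y,z,yaw); straight interpolation 4cm/5deg steps"""
    p=fk(q,G)[0];ext=[] if ext is None else ext
    for x,y,z,t in wps:
        t1=np.array([x,y,z]);n=max(1,int(np.ceil(max(np.linalg.norm(t1-p)/.04,abs(t-yaw)/6))))
        for k in range(1,n+1):
            q=step(q,p+(t1-p)*k/n,Tyaw(yaw+(t-yaw)*k/n));ext.append(q.copy())
        p,yaw=t1,t
    return q,yaw
E
python3 - <<'E'
from kin2 import *
np.set_printoptions(precision=2,suppress=True)
q=np.array(S[0][0]);y=157.5
def w(*l):
    global q,y
    q,y=path(q,l,y);print(q)
w((.515,-.155,.231,12.9));w((.516,-.155,.09,12.9),(.518,-.156,.185,12.9),(.402,-.42,.185,12.9),(.402,-.42,.031,12.9),(.402,-.42,.16,12.9),(.513,-.152,.324,13));print("obs -.49  .08  .75  1.59 -.06  1.48 -1.08")
w((.5023,.316,.353,3.6));print("obs -.95  .22  .37  1.37 -.07  1.56 -2.09")
for c in((.558,-.11,.0936,'obs -.99 .58 .39 1.46'),(.57,-.183,.0316,'obs hi -1.11  0.25  0.6   1.37 -0.13'),(.463,-.13,-.0304,'-1.27 .29 .82 1.37'),(.479,-.203,-.0924,'-1.44 .38 1.12 1.37')):
    w((c[0],c[1],.34,11),(c[0],c[1],.02,11),(c[0],c[1],.2,11),(.548,.316+c[2],.2,3.4),(.548,.316+c[2],.09,3.4),(.506,.315,.353,3.4));print(c[3])
E
```

```text
[-0.43  0.15  0.7   1.73 -0.1   1.3  -1.05]
[-0.46  0.09  0.72  1.58 -0.06  1.49 -1.08]
obs -.49  .08  .75  1.59 -.06  1.48 -1.08
[-0.93  0.23  0.36  1.36 -0.08  1.57 -2.09]
obs -.95  .22  .37  1.37 -.07  1.56 -2.09
[-1.    0.24  0.46  1.36 -0.11  1.57 -2.07]
obs -.99 .58 .39 1.46
[-1.1   0.25  0.59  1.36 -0.14  1.57 -2.04]
obs hi -1.11  0.25  0.6   1.37 -0.13
[-1.28  0.28  0.83  1.37 -0.21  1.57 -1.98]
-1.27 .29 .82 1.37
[-1.49  0.4   1.19  1.38 -0.37  1.6  -1.85]
-1.44 .38 1.12 1.37
```

```bash
cat >> kin2.py <<'E'
def call(q,rows,it=3,lam=1e-3,rec=None):
    """rows: (x,y,z,spin) tool shifts from pose at start; 50mm / 8.59deg per row"""
    p0,T0=fk(q,G);cp,cT=p0,T0
    for x,y,z,s in rows:
        tp=p0+T0@np.array([x,y,z]);tT=T0@R.from_euler("z",s,degrees=True).as_matrix()
        d=tp-cp;n=np.linalg.norm(d);cp=cp+d*min(1,.05/max(n,1e-9))
        rv=R.from_matrix(cT.T@tT).as_rotvec();n=np.linalg.norm(rv);cT=cT@R.from_rotvec(rv*min(1,.15/max(n,1e-9))).as_matrix()
        q=step(q,cp,cT,lam,it)
        if rec is not None: rec.append(q.copy())
    return q
E
cat > t.py <<'E'
from kin2 import *
np.set_printoptions(precision=3,suppress=True)
q0=np.array([-1.18,-.24,1.27,1.72,.23,1.51,-1.36])
for it in(1,2,3,10):
  for lam in(1e-3,.05,.1):
    q=call(q0,[(-.015,.035,.03,-1),(-.03,.075,.06,-3),(-.045,.115,.09,-4.4)],it,lam);a=q
    q=call(q,[(.04,-.04,0,2),(.08,-.08,0,4),(.11,-.12,0,6)],it,lam);b=q
    q=call(q,[(.03*k,0,0,0) for k in(1,2,3,4,4)],it,lam)
    print(it,lam,a,b,q,fk(q,G)[0],fk(q,G)[1][:,2])
print("obs [-1.19 -0.5 1.34 1.84 .5 1.44 -1.3] [-1.483 -.5 1.339 1.832 .507 1.441 -1.699] [-1.571 -.499 1.339 1.769 .524 1.459 -1.76] [.514 -.099 .267][.056 -.022 -.998]")
E
python3 t.py
```

```text
1 0.001 [-1.239 -0.344  1.34   1.827  0.355  1.362 -1.128] [-1.536 -0.143  1.34   1.797  0.172  1.307 -1.357] [-1.06   0.481  1.213  1.51  -0.452  1.384 -0.961] [0.627 0.067 0.272] [ 0.077 -0.012 -0.997]
1 0.05 [-1.226 -0.346  1.34   1.828  0.358  1.365 -1.132] [-1.48  -0.158  1.34   1.808  0.185  1.313 -1.373] [-0.995  0.474  1.202  1.524 -0.442  1.382 -0.968] [0.624 0.026 0.265] [ 0.064 -0.016 -0.998]
1 0.1 [-1.189 -0.352  1.34   1.834  0.362  1.372 -1.142] [-1.396 -0.179  1.34   1.825  0.199  1.323 -1.394] [-1.057  0.338  1.269  1.671 -0.327  1.329 -1.028] [ 0.569 -0.031  0.252] [ 0.046 -0.014 -0.999]
2 0.001 [-1.232 -0.365  1.34   1.822  0.375  1.371 -1.147] [-1.521 -0.168  1.34   1.801  0.192  1.316 -1.378] [-2.1   -0.177  1.34   1.565  0.32   1.315 -1.453] [0.541 0.296 0.395] [ 0.313  0.1   -0.944]
2 0.05 [-1.225 -0.366  1.34   1.823  0.377  1.372 -1.149] [-1.498 -0.174  1.34   1.803  0.199  1.318 -1.384] [-0.989  0.459  1.177  1.517 -0.425  1.381 -0.981] [0.626 0.031 0.269] [ 0.067 -0.013 -0.998]
2 0.1 [-1.197 -0.368  1.34   1.829  0.378  1.375 -1.152] [-1.432 -0.185  1.34   1
[... 810 characters left out ...]
  1.34   1.777  0.574  1.464 -1.693] [-2.097 -0.5    1.34   1.565  0.747  1.554 -1.795] [0.601 0.096 0.368] [ 0.266 -0.106 -0.958]
10 0.05 [-1.275 -0.5    1.34   1.809  0.531  1.444 -1.28 ] [-1.645 -0.5    1.34   1.779  0.567  1.462 -1.689] [-2.078 -0.5    1.34   1.572  0.737  1.549 -1.79 ] [0.599 0.089 0.364] [ 0.257 -0.103 -0.961]
10 0.1 [-1.255 -0.5    1.34   1.814  0.515  1.438 -1.268] [-1.605 -0.5    1.34   1.788  0.53   1.445 -1.663] [-2.017 -0.5    1.34   1.591  0.688  1.524 -1.766] [0.594 0.071 0.353] [ 0.23  -0.073 -0.97 ]
obs [-1.19 -0.5 1.34 1.84 .5 1.44 -1.3] [-1.483 -.5 1.339 1.832 .507 1.441 -1.699] [-1.571 -.499 1.339 1.769 .524 1.459 -1.76] [.514 -.099 .267][.056 -.022 -.998]
```

```bash
cat > s.py <<'E'
from kin2 import *
from h import bot
import time
np.set_printoptions(precision=2,suppress=True)
q0=np.array(bot.get_obs()["joints"]);p0,T0=fk(q0,G);yaw0=np.degrees(np.arctan2(T0[1,0],T0[0,0]))
tilt=Tyaw(yaw0).T@T0
import kin2
def tgt(y): 
    # world-tilt kept in tool frame: T0 * Rz(spin)
    return T0@R.from_euler("z",yaw0-y,degrees=True).as_matrix()
def run(wps):
    q,p,yaw=q0.copy(),p0,yaw0;Q=[]
    for x,y,z,t in wps:
        t1=np.array([x,y,z]);n=max(1,int(np.ceil(max(np.linalg.norm(t1-p)/.05,abs(t-yaw)/8))))
        for k in range(1,n+1):
            J,pp,TT=jac(q);e=np.r_[p+(t1-p)*k/n-pp,R.from_matrix(tgt(yaw+(t-yaw)*k/n)@TT.T).as_rotvec()]
            q=q+np.linalg.pinv(J)@e;Q.append(q.copy())
            m=np.min(np.minimum(q-LO,HI-q))
            if m<min(-.0005+.012*len(Q),.05): return None
        p,yaw=t1,t
    return np.array(Q)
rng=np.random.default_rng(0);best=(9,);end=time.time()+240;nv=0
while time.time()<end:
    n=rng.integers(2,6);w=[]
    # first waypoint: escape
    while len(w)<n:
        x,y,z=rng.uniform(.25,.65),rng.uniform(-.35,.55),rng.uniform(.27,.5);r=np.hypot(x,y)
        if .42<r<.75: w.append((x,y,z,rng.uniform(-70,100)))
    w.append((.4015,-.4205,.2,12.5));w.append((.4015,-.4205,.03,12.5));w.append((.4015,-.4205,.2,12.5));w.append((.515,-.156,.2,12.3))
    Q=run(w)
    if Q is None: continue
    nv+=1;c=np.abs(Q[-1][2]-.5)+.004*len(Q)-.5*min(.3,np.min(np.minimum(Q[5:]-LO,HI-Q[5:])))
    if c<best[0]: best=(c,w,Q)
print(nv,best[0])
if nv:
    print(np.round(best[1],3).tolist(),len(best[2]));print(best[2][::4],best[2][-1],np.minimum(best[2]-LO,HI-best[2]).min(1))
E
timeout 500 python3 s.py
```

```text
5 0.6591133852927369
[[0.253, 0.384, 0.474, 15.42], [0.626, 0.344, 0.309, 71.219], [0.592, 0.319, 0.285, 81.184], [0.648, -0.146, 0.406, -69.646], [0.402, -0.42, 0.2, 12.5], [0.402, -0.42, 0.03, 12.5], [0.402, -0.42, 0.2, 12.5], [0.515, -0.156, 0.2, 12.3]] 67
[[-1.5  -0.47  1.2   1.81  0.48  1.48 -1.81]
 [-1.43 -0.43  0.75  1.82  0.35  1.62 -2.1 ]
 [-1.54 -0.29  0.52  1.66  0.2   1.72 -2.34]
 [-1.6  -0.06  0.51  1.44  0.1   1.75 -2.26]
 [-1.37  0.2   0.72  1.37 -0.08  1.58 -1.42]
 [-0.99  0.54  0.67  1.14 -0.28  1.52 -0.72]
 [-1.04  0.39  0.72  1.35 -0.22  1.45 -0.77]
 [-1.01  0.35  0.86  1.38 -0.23  1.48 -1.16]
 [-0.94  0.36  1.    1.36 -0.28  1.52 -1.52]
 [-0.81  0.42  1.12  1.29 -0.37  1.59 -1.86]
 [-0.61  0.53  1.21  1.17 -0.51  1.68 -2.2 ]
 [-0.57  0.42  1.2   1.38 -0.4   1.54 -1.8 ]
 [-0.41  0.29  1.12  1.61 -0.28  1.35 -1.13]
 [-0.09  0.31  1.01  1.72 -0.31  1.21 -0.36]
 [ 0.06  0.53  0.85  1.87 -0.53  0.91 -0.19]
 [-0.09  0.31  1.02  1.72 -0.31  1.21 -0.36]
 [-0.52  0.14  1.    1.84 -0.13  1.17 -0.84]] [-0.65  0.14  0.94  1.83 -0.11  1.17 -1.04] [0.03 0.04 0.05 0.05 0.07 0.09 0.12 0.16 0.21 0.21 0.17 0.13 0.31 0.36
 0.4  0.44 0.48 0.5  0.52 0.53 0.54 0.58 0.62 0.62 0.61 0.59 0.55 0.52
 0.48 0.44 0.41 0.38 0.34 0.31 0.28 0.25 0.22 0.19 0.17 0.15 0.13 0.12
 0.12 0.13 0.14 0.16 0.17 0.2  0.22 0.24 0.27 0.3  0.33 0.36 0.4  0.44
 0.49 0.44 0.39 0.35 0.32 0.31 0.31 0.32 0.34 0.37 0.4 ]
```

```bash
python3 -c "
from h import *
go(.253,.384,.474,15.4)"
```

```text
delta [-0.1938 -0.5033 -0.2322] spin -8.94 yaw now 6.46 p [ 0.5142 -0.0994  0.2667] w 0.0503
```

Call:
carry_out([
  [[0.05, -0.016, -0.042, -0.019, -0.7], [0.05, -0.032, -0.084, -0.039, -1.5], [0.05, -0.048, -0.126, -0.058, -2.2]],
])

```text
time: 42.3
position: [0.4483, 0.0222, 0.319]
ee_rot: [0.997, 0.074, 0.027, 0.013]
wrist_force: [1.4, 1.3, 0.4]
gripper_width: 0.0501
```

```bash
python3 -c "
from h import *
st();go(.253,.384,.474,15.4)"
```

```text
t 42.3 pos [0.4483 0.0222 0.319 ] w 0.0501 F [1.4 1.3 0.4]
axes cols [[0.988, 0.148, 0.055], [0.149, -0.989, -0.023], [0.051, 0.031, -0.998]] q [-1.43 -0.45  0.95  1.83  0.41  1.55 -1.95]
delta [-0.131  -0.3817 -0.1738] spin -6.82 yaw now 8.58 p [0.4483 0.0222 0.319 ] w 0.0501
```

```bash
sed -i 's/+240/+150/; s/uniform(-70,100)/uniform(-50,70)/' s.py; timeout 400 python3 s.py
```

```text
24 0.5389580114770015
[[0.556, 0.219, 0.457, -40.427], [0.626, -0.248, 0.366, -43.309], [0.402, -0.42, 0.2, 12.5], [0.402, -0.42, 0.03, 12.5], [0.402, -0.42, 0.2, 12.5], [0.515, -0.156, 0.2, 12.3]] 38
[[-1.46 -0.36  0.97  1.76  0.34  1.55 -2.05]
 [-1.5   0.17  1.26  1.41 -0.12  1.62 -2.28]
 [-1.25  0.33  1.27  1.28 -0.29  1.7  -2.33]
 [-0.88  0.36  1.24  1.32 -0.34  1.63 -2.01]
 [-0.36  0.54  1.12  1.19 -0.5   1.62 -1.69]
 [-0.3   0.34  1.07  1.56 -0.33  1.36 -0.98]
 [-0.05  0.35  0.97  1.77 -0.35  1.13 -0.33]
 [ 0.02  0.47  0.89  1.85 -0.47  0.98 -0.24]
 [-0.21  0.25  1.02  1.77 -0.26  1.19 -0.47]
 [-0.58  0.13  0.95  1.84 -0.11  1.17 -0.95]] [-0.64  0.13  0.92  1.83 -0.11  1.17 -1.05] [0.14 0.24 0.26 0.17 0.08 0.09 0.1  0.08 0.07 0.06 0.07 0.08 0.1  0.13
 0.16 0.19 0.22 0.23 0.24 0.25 0.27 0.29 0.32 0.34 0.37 0.4  0.45 0.5
 0.45 0.4  0.36 0.33 0.32 0.32 0.34 0.36 0.39 0.42]
```

```bash
python3 -c "
from h import *
go(.556,.219,.457,-40.4)"
```

```text
delta [ 0.1428 -0.1744 -0.1363] spin 48.98 yaw now 8.58 p [0.4483 0.0222 0.319 ] w 0.0501
```

Call:
carry_out([
  [[0.05, 0.02, -0.025, -0.02, 7], [0.05, 0.041, -0.05, -0.039, 14], [0.05, 0.061, -0.075, -0.058, 21], [0.05, 0.082, -0.1, -0.078, 28], [0.05, 0.102, -0.125, -0.097, 35], [0.05, 0.122, -0.15, -0.117, 42], [0.05, 0.143, -0.174, -0.136, 49]],
])

```text
time: 43.0
position: [0.557, 0.2207, 0.4565]
ee_rot: [0.937, -0.347, 0.03, 0.002]
wrist_force: [-0.6, -0.7, 1.9]
gripper_width: 0.05
```

```bash
python3 -c "
from h import *
st();go(.626,-.248,.366,-43)"
```

```text
t 43.0 pos [0.557  0.2207 0.4565] w 0.05 F [-0.6 -0.7  1.9]
axes cols [[0.757, -0.651, 0.055], [-0.651, -0.759, -0.025], [0.058, -0.017, -0.998]] q [-1.29  0.4   1.23  1.16 -0.35  1.77 -2.46]
delta [0.3521 0.3123 0.1057] spin 2.31 yaw now -40.69 p [0.557  0.2207 0.4565] w 0.05
```

Call:
carry_out([
  [[0.05, 0.035, 0.031, 0.0105, 0], [0.05, 0.07, 0.062, 0.021, 0], [0.05, 0.106, 0.094, 0.032, 0], [0.05, 0.141, 0.125, 0.042, 0]],
])

```text
time: 43.4
position: [0.5846, 0.0304, 0.4201]
ee_rot: [0.937, -0.348, 0.03, 0.003]
wrist_force: [0.3, -0.2, -0.5]
gripper_width: 0.0504
```

```bash
python3 -c "
from h import *
st();go(.626,-.248,.366,-40)"
```

```text
t 43.4 pos [0.5846 0.0304 0.4201] w 0.0504 F [ 0.3 -0.2 -0.5]
axes cols [[0.756, -0.652, 0.054], [-0.652, -0.758, -0.025], [0.058, -0.016, -0.998]] q [-1.07  0.32  1.24  1.31 -0.29  1.66 -2.17]
delta [0.2096 0.185  0.0633] spin -0.74 yaw now -40.74 p [0.5846 0.0304 0.4201] w 0.0504
```

Call:
carry_out([
  [[0.05, 0.035, 0.031, 0.0105, 0], [0.05, 0.07, 0.062, 0.021, 0], [0.05, 0.105, 0.0925, 0.032, 0], [0.05, 0.14, 0.123, 0.042, 0], [0.05, 0.175, 0.154, 0.053, 0], [0.05, 0.21, 0.185, 0.063, 0]],
])

```text
time: 44.0
position: [0.6263, -0.2505, 0.3655]
ee_rot: [0.937, -0.348, 0.029, 0.002]
wrist_force: [1.4, 1.0, 1.1]
gripper_width: 0.0501
```

```bash
python3 -c "
from h import *
st();go(.4015,-.4205,.2,12.5)"
```

```text
t 44.0 pos [ 0.6263 -0.2505  0.3655] w 0.0501 F [1.4 1.  1.1]
axes cols [[0.756, -0.652, 0.053], [-0.652, -0.758, -0.025], [0.057, -0.016, -0.998]] q [-0.35  0.55  1.1   1.17 -0.5   1.63 -1.66]
delta [-0.0686  0.278   0.1575] spin -53.24 yaw now -40.74 p [ 0.6263 -0.2505  0.3655] w 0.0501
```

Call:
carry_out([
  [[0.05, -0.01, 0.04, 0.022, -7.6], [0.05, -0.02, 0.079, 0.045, -15.2], [0.05, -0.029, 0.119, 0.067, -22.8], [0.05, -0.039, 0.159, 0.09, -30.4], [0.05, -0.049, 0.199, 0.112, -38], [0.05, -0.059, 0.238, 0.135, -45.6], [0.05, -0.0686, 0.278, 0.1575, -53.2], [0.05, -0.0686, 0.278, 0.1575, -53.2], [0.05, -0.0686, 0.278, 0.1575, -53.2]],
])

```text
time: 44.9
position: [0.4002, -0.4213, 0.1998]
ee_rot: [0.994, 0.107, 0.025, 0.015]
wrist_force: [0.6, 0.3, -0.5]
gripper_width: 0.0501
```

```bash
python3 - <<'E'
from h import *
st()
for n in("side","scene"):
    f,w=grab(n)
    p=pts(w,.0165,.0265,(.2,.62,-.7,-.28));print("lid",rect(p))
    p=pts(w,.045,.062,(.2,.62,-.6,-.28));print("handle",rect(p))
go(.4015,-.4205,.0315,12.5)
E
```

```text
t 44.9 pos [ 0.4002 -0.4213  0.1998] w 0.0501 F [ 0.6  0.3 -0.5]
axes cols [[0.976, 0.211, 0.053], [0.213, -0.977, -0.024], [0.046, 0.035, -0.998]] q [-0.08  0.31  0.99  1.72 -0.31  1.21 -0.37]
lid (array([ 400.9, -421.6]), array([222.1, 197.3]), 12.5)
handle (array([ 400.6, -421.6]), array([89.5, 23.9]), 13.0)
lid (array([ 401.3, -417.3]), array([227.8, 200.4]), 12.0)
handle (array([ 401.9, -419.7]), array([93.9, 28.5]), 11.2)
delta [-0.009  -0.006   0.1685] spin 0.01 yaw now 12.51 p [ 0.4025 -0.4202  0.2004] w 0.0498
```

Call:
carry_out([
  [[0.05, -0.009, -0.005, 0.04, 0], [0.05, -0.009, -0.006, 0.09, 0], [0.05, -0.009, -0.006, 0.13, 0], [0.05, -0.009, -0.006, 0.155, 0], [0.05, -0.009, -0.006, 0.167, 0], [0.05, -0.009, -0.006, 0.167, 0]],
])

```text
time: 45.6
position: [0.4019, -0.4197, 0.0322]
ee_rot: [0.994, 0.109, 0.025, 0.015]
wrist_force: [-1.8, 0.1, 0.1]
gripper_width: 0.05
```

Call:
carry_out([
  [[0.01, 0, 0, 0, 0], [0.01, 0, 0, 0, 0], [0.01, 0, 0, 0, 0], [0.01, 0, 0, 0, 0], [0.01, 0, 0, 0, 0], [0.01, 0, 0, 0, 0]],
], squeeze=80)

```text
time: 46.2
position: [0.4031, -0.4204, 0.0342]
ee_rot: [0.994, 0.109, 0.026, 0.016]
wrist_force: [-0.3, 0.9, 6.6]
gripper_width: 0.0206
```

```bash
python3 -c "
from h import *
st()"
```

```text
t 46.2 pos [ 0.4031 -0.4204  0.0342] w 0.0206 F [-0.3  0.9  6.6]
axes cols [[0.975, 0.216, 0.055], [0.218, -0.976, -0.025], [0.048, 0.037, -0.998]] q [ 0.06  0.52  0.84  1.86 -0.52  0.92 -0.21]
```

Call:
carry_out([
  [[0.01, 0.0007, 0.0006, -0.015, 0], [0.01, 0.002, 0.0017, -0.045, 0], [0.01, 0.0043, 0.0034, -0.09, 0], [0.01, 0.0065, 0.005, -0.135, 0], [0.01, 0.0072, 0.0056, -0.15, 0], [0.01, 0.0072, 0.0056, -0.15, 0]],
])

```text
time: 46.8
position: [0.4039, -0.4213, 0.1874]
ee_rot: [0.993, 0.109, 0.028, 0.017]
wrist_force: [-0.3, 0.2, -3.3]
gripper_width: 0.0203
```

```bash
cat >> h.py <<'E'
def plane(w,cx,cy,z0,z1,r=.16):
    p=pts(w,z0,z1,(cx-r,cx+r,cy-r,cy+r));c=np.linalg.lstsq(np.c_[p[:,:2],np.ones(len(p))],p[:,2],rcond=None)[0]
    for _ in range(8):
        d=abs(p@[c[0],c[1],-1]+c[2]);q=p[d<.004];c=np.linalg.lstsq(np.c_[q[:,:2],np.ones(len(q))],q[:,2],rcond=None)[0]
    print("plane n",len(q),c[:2].round(3),rect(q),q[:,2].mean().round(4));return q
E
python3 - <<'E'
from h import *
st()
for n in("side","scene"):
    f,w=grab(n);plane(w,.402,-.421,.14,.19)
E
```

```text
t 46.8 pos [ 0.4039 -0.4213  0.1874] w 0.0203 F [-0.3  0.2 -3.3]
axes cols [[0.975, 0.216, 0.06], [0.218, -0.976, -0.027], [0.052, 0.04, -0.998]] q [-0.07  0.33  0.99  1.73 -0.33  1.18 -0.35]
plane n 11580 [ 0.01  -0.011] (array([ 401.2, -422.2]), array([221.9, 197.9]), 12.6) 0.1747
plane n 2154 [ 0.005 -0.011] (array([ 400.7, -417.9]), array([226.7, 201.9]), 12.9) 0.171
```

```bash
python3 -c "
from h import *
go(.5181,-.1575,.185)"
```

```text
delta [ 0.1695 -0.2308 -0.0013] spin None yaw now 12.6 p [ 0.4029 -0.4197  0.1837] w 0.0204
```

Call:
carry_out([
  [[0.01, 0.025, -0.034, 0, 0.2], [0.01, 0.055, -0.074, 0, 0.4], [0.01, 0.085, -0.115, 0, 0.6], [0.01, 0.115, -0.156, 0, 0.6], [0.01, 0.145, -0.197, 0, 0.6], [0.01, 0.1695, -0.2308, -0.001, 0.6], [0.01, 0.1695, -0.2308, -0.001, 0.6], [0.01, 0.1695, -0.2308, -0.001, 0.6], [0.01, 0.1695, -0.2308, -0.001, 0.6]],
])

```text
time: 47.8
position: [0.5169, -0.1586, 0.1835]
ee_rot: [0.994, 0.103, 0.025, 0.015]
wrist_force: [0.3, -1.4, -2.7]
gripper_width: 0.0203
```

```bash
python3 - <<'E'
from h import *
for n in("side","scene"):
    f,w=grab(n);plane(w,.517,-.157,.14,.19)
st();go(.5181,-.1575,.11)
E
```

```text
plane n 5664 [ 0.003 -0.007] (array([ 513.8, -160.3]), array([221.9, 198.5]), 11.7) 0.1711
plane n 3086 [-0.    -0.009] (array([ 514.6, -157.6]), array([226.6, 199.4]), 11.3) 0.1698
t 47.9 pos [ 0.5171 -0.1589  0.1841] w 0.0205 F [ 0.4  0.4 -4. ]
axes cols [[0.978, 0.204, 0.054], [0.205, -0.978, -0.024], [0.047, 0.035, -0.998]] q [-0.63  0.18  0.93  1.84 -0.14  1.14 -1.02]
delta [-0.0023 -0.0038  0.074 ] spin None yaw now 11.86 p [ 0.5171 -0.1589  0.1841] w 0.0205
```

Call:
carry_out([
  [[0.01, -0.0005, -0.004, 0.02, -0.3], [0.01, -0.0015, -0.0045, 0.05, -0.3], [0.01, -0.002, -0.005, 0.07, -0.3], [0.01, -0.0022, -0.0052, 0.079, -0.3], [0.01, -0.0022, -0.0052, 0.079, -0.3]],
])

```text
time: 48.4
position: [0.5172, -0.157, 0.104]
ee_rot: [0.994, 0.105, 0.024, 0.015]
wrist_force: [-0.7, -0.6, -2.7]
gripper_width: 0.0204
```

```bash
python3 - <<'E'
from h import *
for n in("side","scene"):
    f,w=grab(n);plane(w,.517,-.157,.075,.11)
st();go(.5181,-.1562,.0935,12)
E
```

```text
plane n 5417 [ 0.001 -0.008] (array([ 514. , -159.1]), array([222.1, 197.5]), 11.8) 0.0917
plane n 2896 [-0.    -0.013] (array([ 515.9, -155.7]), array([225.8, 199.7]), 12.0) 0.091
t 48.5 pos [ 0.5185 -0.157   0.1057] w 0.0202 F [ 0.3 -1.1 -3.6]
axes cols [[0.977, 0.208, 0.054], [0.21, -0.977, -0.025], [0.048, 0.036, -0.998]] q [-0.57  0.29  0.89  1.92 -0.26  0.99 -0.93]
delta [-0.0008 -0.0013  0.0122] spin 0.11 yaw now 12.11 p [ 0.5185 -0.157   0.1057] w 0.0202
```

Within about 1–1.5 mm of the box; lower it in.

Call:
carry_out([
  [[0.01, -0.0003, -0.0014, 0.004, 0], [0.01, -0.0005, -0.0014, 0.008, 0], [0.01, -0.0007, -0.0014, 0.01, 0], [0.01, -0.0007, -0.0014, 0.011, 0], [0.01, -0.0007, -0.0014, 0.0115, 0]],
])

```text
time: 49.0
position: [0.5181, -0.156, 0.0941]
ee_rot: [0.994, 0.105, 0.026, 0.015]
wrist_force: [0.2, -0.4, -3.2]
gripper_width: 0.0203
```

Call:
carry_out([
  [[0.01, 0, 0, 0.001, 0], [0.025, 0, 0, 0.001, 0], [0.04, 0, 0, 0.001, 0], [0.05, 0, 0, 0, 0], [0.05, 0.0015, 0.001, -0.03, 0], [0.05, 0.004, 0.003, -0.08, 0], [0.05, 0.006, 0.005, -0.13, 0], [0.05, 0.006, 0.005, -0.17, 0], [0.05, -0.05, 0.005, -0.18, 0], [0.05, -0.05, 0.005, -0.18, 0], [0.05, -0.05, 0.005, -0.18, 0]],
])

```text
time: 50.1
position: [0.4594, -0.1678, 0.2723]
ee_rot: [0.994, 0.104, 0.027, 0.014]
wrist_force: [-0.1, -0.5, -0.3]
gripper_width: 0.0499
```

```bash
python3 - <<'E'
from h import *
st();print(np.round(bot.get_obs()["joint_vel"],3))
for n in("side","scene"):
    f,w=grab(n,"end_"+n+".png");plane(w,.517,-.157,.07,.09);p=pts(w,.02,.056,(.36,.68,-.3,0.));print("box",rect(p))
    k=pts(w,.059,.075,(.44,.6,.09,.16));print("key top",np.percentile(k[:,2],[50,95]))
    p=pts(w,.06,.14,(.45,.62,.19,.45));p[:,2];l=loc(p)-[.0002,.0006]
    c,s=np.cos(.28),np.sin(.28);z=p[:,2]-.0722;X=c*l[:,0]+s*z;Z=-s*l[:,0]+c*z
    for r in(-.093,-.031,.031,.093):
        m=(abs(l[:,1]-r)<.02)&(Z>.036)&(Z<.05);q=np.stack([X[m],l[m,1]-r],1);print(r,m.sum(),rect(q))
E
```

```text
t 50.1 pos [ 0.4594 -0.1678  0.2723] w 0.0499 F [-0.1 -0.5 -0.3]
axes cols [[0.977, 0.206, 0.057], [0.208, -0.978, -0.022], [0.051, 0.033, -0.998]] q [-0.73 -0.14  0.92  1.83  0.12  1.34 -1.2 ]
[-0.001  0.08  -0.012 -0.025 -0.066 -0.025  0.038]
plane n 5747 [0.002 0.002] (array([ 515.6, -157.9]), array([222. , 198.9]), 12.1) 0.0806
box (array([ 479.8, -221. ]), array([146.6, 293. ]), 61.2)
key top [0.0634572  0.06709867]
-0.093 153 (array([ 1.6, -2.5]), array([31.8, 75.5]), 89.8)
-0.031 99 (array([13.5, -1.3]), array([32.4, 53.8]), 85.3)
0.031 78 (array([17.8, -1.6]), array([32.9, 44.1]), 87.2)
0.093 66 (array([21. , -3.3]), array([41.4, 30.8]), 0.5)
plane n 3246 [-0.001 -0.001] (array([ 515.2, -154.6]), array([226.3, 199. ]), 11.7) 0.0793
box (array([551.8, -91.1]), array([148.1, 291.6]), 60.6)
key top [0.06296394 0.06559605]
-0.093 219 (array([2.1, 0.7]), array([78.4, 29.2]), 1.2)
-0.031 230 (array([0.2, 0.6]), array([28. , 77.7]), 89.7)
0.031 250 (array([ 0.8, -0.5]), array([29.5, 80.4]), 89.7)
0.093 266 (array([4.7, 0.3]), array([28.7, 80.9]), 89.7)
```

View pics/end_side.png

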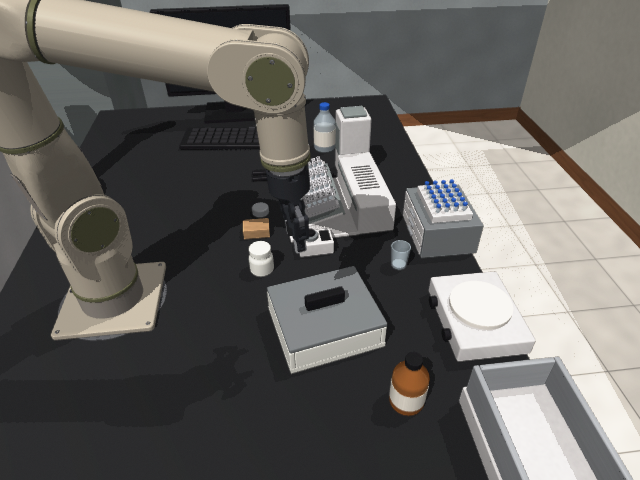

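```bash
python3 -c "
from h import *
st();print(bot.sign_off())"
```

```text
t 50.2 pos [ 0.4609 -0.1665  0.2718] w 0.0498 F [ 0.2  0.1 -0.2]
axes cols [[0.976, 0.208, 0.056], [0.21, -0.977, -0.024], [0.05, 0.035, -0.998]] q [-0.73 -0.13  0.92  1.83  0.12  1.34 -1.2 ]
the job is handed in; nothing more can be done
None
```

I finished all the steps and handed the job in at 50.2 s on the robot clock. No verdict was reported. I laid the lid on the bench, set all four cassettes on the rails one to a rail, pressed the start key, and put the lid back on the cool box.

**Last checks**
- **Cassettes:** the wrist camera showed all four flat on their rails and within 0.6 mm of the centre line. Three lie 1.3 to 2.3 mm up-slope of home. The one on rail 3 lies 4.0 to 4.5 mm up, inside the 7 mm limit but not touching the stop. The last scene-camera check agreed. The side camera could not confirm them, because the vials hide each other from that angle.
- **Start key:** it was pressed until it bottomed out (41 N at the wrist, tip about 6 mm below the key's rest height). The cameras later saw it back up.
- **Lid:** it is level to 0.002 rad, with its plate top at 79 to 81 mm against the nominal 80 mm. It is centred on the box to about 1 mm.
- **Bystanders:** the last picture shows none visibly moved, and the jar, bottle, cap box and tin measured in place before the lid went back. The beaker was checked by eye only. The crimper was measured late, without a starting value to compare.

**What went wrong on the way**
- **First rail placement:** I pushed down to about 51 N at the wrist and the cassette slid up in the grip. I backed off and released it at light contact, and did the same for the rest.
- **Joint limits:** joints 2 and 3 drifted to the ends of their ranges (readings -0.500 and 1.339 against limits of -0.5 and 1.34). I planned a detour that brought them back. The drift left the tool tilted by about 0.06 rad, which did not affect seating the lid.

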